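Tip the cleaned mounts out of the tailgate tray

TASK

Carry the loaded tray level by its black middle grip, with its red gate shut, set it into the blue tipping cradle (both brass stub axles in the V notches, gate towards the bin) and let go. Then lower the red gate fully, take the tray by the steel bar at its other end, and lift that end so that all four metal mounts slide out over the gate into the bin while the axles stay in the notches. Lower the tray level onto the cradle again with the gate still down and let go; spill nothing, keep off the mounts themselves, and leave the other things on the bench where they are.

Things in the scene. Friction and masses are not known exactly. Their poses are not given: they have to be found in the camera images.
- tray: Loose open aluminium tray 190 x 112 mm, 35 high, floor 4, walls 3; 0.39 to 0.55 kg empty. Origin: centre of its underside; x to the red gate end, y across. Starts flat on the table. Brass stub axles, 12 mm diameter: see tray_pivot. A 30 mm high, 4 mm thick partition at y = 0 from x = -92 to +43 mm makes two lanes. Mounts start sliding at a tilt of about 0.26 to 0.4 rad (hidden friction).
- tray_grip: Black middle grip, part of the tray: an upright fin 60 mm long along the tray's x, 12 mm thick along y, from 30 to 78 mm above the tray's underside. Origin on its middle at the height to grip: 58 mm above the tray's underside, over the tray's origin. Axes as the tray's.
- tray_bar: Steel end bar, part of the tray: round, 10 mm diameter, 90 mm long along the tray's y, carried by an 8 mm arm at each end. Origin: its middle, at x = -137, z = 30 mm in the tray frame; the bar's axis is 42 mm from the tray's end wall. Axes as the tray's.
- tray_pivot (a point): Point midway between the stub axles on their axis: x = +70, y = 0, z = 6 mm in the tray frame. The axles stick out of the long sides from y = 56 to 82 mm on both sides. Axes as the tray's.
- gate (a joint): Angle of the red gate at the tray's +x end: 0 shut (upright), 1.57 level with the tray's floor, stop at 1.65 (rad). It turns outward and down about the tray's y axis; a stiff hinge (about 0.05 N m, so 1 N at its tab) keeps it where it is left.
- gate_hinge (a point): Hinge line of the gate, at x = +96, z = 2 mm in the tray frame. The gate is a 4 mm plate 110 mm wide, reaching 37 mm from the hinge, with a middle tab 36 mm wide, 6 mm thick, reaching to 62 mm. Shut, its inner face is at x = +96 mm. When it is down, some 5 N pressed on the tab tips the tray up in the cradle. Axes turn with the gate.
- gate_tab (a point): Middle of the free part of the gate's tab, 52 mm from the hinge. Turns with the gate: the point's z points from the hinge to the tab, x is the gate's outer side.
- cradle: Fixed blue tipping cradle on a dark plate 230 x 190 x 10 mm. Origin on the table under the centre of a seated tray; x points to the bin, as the tray's x must. Two 45 degree V notches at x = +70, y = +-72 mm (14 mm wide in y), arms up to about 133 mm high and 27 mm either way in x; a rest bar at x = -70 mm, top 109 mm above the table, the height of a seated tray's level underside.
- cradle_pivot (a point): Where tray_pivot lies when the tray is seated: midway between the notches, x = +70, y = 0, z = 115 mm in the cradle frame.
- bin: Fixed catch bin, white walls with a blue lining, 180 x 180 mm outside, walls 4 mm; the wall next to the cradle is 32 mm high, the sides 60 mm, the far wall 90 mm. Origin: centre of its underside; x points away from the cradle; in front of the cradle's gate end, origin 200 to 206 mm from the cradle's.
- bin_floor (a point): Centre of the bin's lining, 10 mm above the table.
- rosette: Brass rosette, a disc 30 mm in diameter and 12 mm high, 30 g. Starts lying in one of the tray's two lanes. Origin: centre of its underside.
- foot: Steel foot, 30 x 22 mm block, 20 mm high, 50 g. Starts lying in one of the tray's two lanes. Origin: centre of its underside.
- lug: Copper lug, 26 x 20 mm block, 18 mm high, 35 g. Starts lying in one of the tray's two lanes. Origin: centre of its underside.
- collar: Brass collar, 26 mm in diameter and 15 mm high, 40 g. Starts lying in one of the tray's two lanes. Origin: centre of its underside.
- solvent: Bystander: amber bottle, 44 mm in diameter, about 85 mm high. Origin under its centre.
- wax_jar: Bystander: glass jar with white lid, 68 mm in diameter, 50 mm high. Origin under its centre.
- bowl: Bystander: polished metal bowl, 120 mm in diameter, 50 mm high. Origin under its centre.
- dish: Bystander: brass dish, 100 mm in diameter, 12 mm high. Origin under its centre.
- cork_block: Bystander: cork block, 70 x 45 x 30 mm. Origin under its centre.
- brush: Bystander: brush, 160 mm long, lying. Origin under its middle.

How it is judged (in metres and radians):
On the way, in this order (a step that is already met when the one before it is completed fails the run):
1. the tray sits level in the cradle with its gate still shut, and is let go (distance between tray_pivot and cradle_pivot below 0.015 m and angle between tray's own z axis and vertical below 0.06 rad and angle between the x axis of tray and the x axis of cradle, either way round below 0.12 rad and value of joint gate below 0.3 rad and contact force between the fingers and tray below 0.05 N), for 0.2 s.
2. the gate is fully lowered while the tray sits in the cradle (value of joint gate above 1.35 rad and distance between tray_pivot and cradle_pivot below 0.015 m and angle between tray's own z axis and vertical below 0.06 rad and angle between the x axis of tray and the x axis of cradle, either way round below 0.12 rad), for 0.2 s.
3. the tray is tipped by its end bar, its axles still in the notches (angle between tray's own z axis and vertical above 0.2 rad and contact force between the fingers and tray_bar above 0.3 N and distance between tray_pivot and cradle_pivot below 0.02 m and value of joint gate above 1.2 rad), for 0.1 s.
At the end, for the whole second after the job is handed in: All four mounts lie at rest inside the bin (origins within its 180 x 180 mm outline and below 60 mm); the tray sits at rest in the cradle again (axle line within 15 mm, level within 0.06 rad, pointing along it within 0.12 rad) with the gate down (over 1.2 rad) (x of rosette in the frame of bin between -0.09 and 0.09 m and y of rosette in the frame of bin between -0.09 and 0.09 m and height (world z) of each of rosette, foot, lug, collar below 0.06 m and x of foot in the frame of bin between -0.09 and 0.09 m and y of foot in the frame of bin between -0.09 and 0.09 m and x of lug in the frame of bin between -0.09 and 0.09 m and y of lug in the frame of bin between -0.09 and 0.09 m and x of collar in the frame of bin between -0.09 and 0.09 m and y of collar in the frame of bin between -0.09 and 0.09 m and distance between tray_pivot and cradle_pivot below 0.015 m and angle between tray's own z axis and vertical below 0.06 rad and angle between the x axis of tray and the x axis of cradle, either way round below 0.12 rad and value of joint gate above 1.2 rad and linear speed of each of tray, rosette, foot, lug, collar below 0.02 m/s); the robot touches nothing.
It fails at once if a bystander is moved by more than 25 mm (distance of any of solvent, wax_jar, bowl, dish, cork_block, brush from where it was at the start of the episode above 0.025 m).
It fails at once if the tray is tilted by more than 0.25 rad other than with its axles in the notches (angle between tray's own z axis and vertical above 0.25 rad and distance between tray_pivot and cradle_pivot above 0.03 m).
It fails at once if the tray is tipped (over 0.2 rad) by the black middle grip (angle between tray's own z axis and vertical above 0.2 rad and contact force between the fingers and tray_grip above 0.5 N).
It fails at once if a mount leaves the tray over a side or the bar end ((x of rosette in the frame of tray below 0.07 m and (y of rosette in the frame of tray above 0.056 m or y of rosette in the frame of tray below -0.056 m or x of rosette in the frame of tray below -0.095 m) and z of rosette in the frame of tray above -0.02 m) or (x of foot in the frame of tray below 0.07 m and (y of foot in the frame of tray above 0.056 m or y of foot in the frame of tray below -0.056 m or x of foot in the frame of tray below -0.095 m) and z of foot in the frame of tray above -0.02 m) or (x of lug in the frame of tray below 0.07 m and (y of lug in the frame of tray above 0.056 m or y of lug in the frame of tray below -0.056 m or x of lug in the frame of tray below -0.095 m) and z of lug in the frame of tray above -0.02 m) or (x of collar in the frame of tray below 0.07 m and (y of collar in the frame of tray above 0.056 m or y of collar in the frame of tray below -0.056 m or x of collar in the frame of tray below -0.095 m) and z of collar in the frame of tray above -0.02 m)).
It fails at once if a mount is gripped or pushed by the fingers (contact force between the fingers and rosette above 1.5 N or contact force between the fingers and foot above 1.5 N or contact force between the fingers and lug above 1.5 N or contact force between the fingers and collar above 1.5 N).
It also fails if it takes over 72 s, if anything falls off the work surface, if the arm or the gripper's body presses on something with over 40 N, if the wrist force passes 120 N, or if a joint passes its speed limit or range.

ROBOT

A 7-joint arm with a two-finger parallel gripper is mounted at the origin on the work surface. World frame = base frame: x ahead of the robot, y to its left, z up, the work surface at z = 0. Lengths are in mm, angles in rad, forces in N, time in s.
With the tool pointing down it reaches from about 425 to 950 mm from the base axis. Payload 4.7 kg.
Tool frame: the origin (TCP) lies at the very end of the fingers, on their centre line; the grasp point (between the pads) lies 19 mm behind it; y points along the fingers, z is the direction in which the jaws open and shut, and the axes are right-handed (so a half turn about y gives the same grasp; the last joint's range is limited). The gripper opens to 87 mm and grips with 3 to 60 N. Pads are 19 mm wide; open, the fingers measure 117 mm over their backs; the gripper's body (75 mm by 190 mm) begins 51 mm behind the grasp point.
Start: joints at [1.192, 0.469, -0.049, 1.532, 0.024, 1.141, -0.082], TCP at [231.376, -634.125, 222.573] pointing down, gripper open.
Joint ranges: [-2.59, 2.59], [-0.33, 1.99], [-1.39, 1.29], [0.1, 2.45], [-1.04, 4.18], [0.21, 1.99], [-2.66, 2.66]. Speed limits (rad/s): [2.57, 2.57, 3.14, 3.14, 3.14, 3.14, 3.14].

INTERFACE

Orientations are given as a unit quaternion [w, x, y, z].
In Python, from bench import robot gives the robot as it stands.
- The arm moves only by the tool drive_tool, never from a script. Its argument "commands" is a list of rows, each a list of 3 entries, a list of its own where there are three numbers: the gripper command: -1 is fully open, 1 is shut, values between are in proportion, then the shift along the tool's x, y, z in mm, then the turn about the tool's y in rad. In form: [[gripper, [x, y, z], roll], ...]. A call has 1 to 20 rows; each row is the pose to reach, as a shift and turn from the pose measured when the call began, along the tool's axes at that moment; what a row does not reach only later rows make up. A row lasts 1/10 s, in which the tool goes at most 50 mm and 8.59 degrees, less where a joint would pass 70% of its speed; a pose out of reach is approached as far as the arm can. A call with a gripper value outside its range is refused whole. The fingers move at their own pace and stop on an object; the grip force is fixed at half the most. Time passes only in rows, so rows that repeat a pose let the fingers close. It gives the time, the measured TCP pose, the force and the opening at its end, in the units of the state.
- robot.read_state(): the state, without advancing time (a new reading comes with each control period).
- robot.capture(name): name is "side" or "top"; returns a dict with "color" (480x640x3 uint8, red, green, blue), "z_map" (480x640 float32, mm along the optical axis (not along the pixel's ray), 0 where there is no reading), "vfov" (degrees; the focal length in pixels is half the picture's height over the tangent of half this angle, whatever the lens; pixels are square), "cx", "cy" (the principal point, pixels), "xyz" and "attitude" of the camera in the world. Camera axes: x right, y up, looking along -z (the intrinsics and any distortion apply to the point x, -y, -z); pixel columns grow to the right and rows downward; lengths in mm; the calibration is good to about 2 mm. A picture is of the moment at which its call begins.
- robot.sign_off(): hands the job in, once; it reports no verdict.
The state is a dict: "clock": time; "joint_pos": joint angles; "dq": joint speeds; "joint_efforts": joint torques, N m; "position": TCP position; "eef_rot": TCP orientation; "ft_force": force on the tool from outside, world axes, zero at the start; "torque": the same for the moment, N m; "gripper_width": opening from 0.0 (shut) to 1.0 (fully open).
Only numpy, scipy, OpenCV 4.12 (cv2) and the standard library are available. Lean on these libraries where they do the work, as an engineer would, in place of code of your own. Each camera call takes 0.05 s, during which the arm holds its last target.

## Working session

There is one attempt and no reset: what is moved stays moved. The work goes in short steps, Python scripts to look and compute and a tool call to move; the robot and the scene stay as the last step left them, time stands still between calls to the robot, and variables do not carry over. Pictures are saved under pics/ and viewed, and the job is handed in when it is done.

Besides the shell and the picture viewer there is one more tool, called as a command line: name --argument value ..., lists and objects as JSON in quotes. drive_tool: Moves the arm, as the interface text tells. Its arguments: {"type":"object","properties":{"commands":{"type":"array","items":{"type":"array"}}},"required":["commands"]}

```bash
mkdir -p pics; ls; cat > h.py <<'E'
import numpy as np, cv2, pickle
from scipy.spatial.transform import Rotation as R
from bench import robot
def rot(q): return R.from_quat([q[1],q[2],q[3],q[0]])
def cap(n,save=None):
    c=robot.capture(n)
    if save: cv2.imwrite('pics/%s.png'%save,c['color'][:,:,::-1])
    pickle.dump(c,open('%s.pkl'%(save or n),'wb'))
    return c
def fpx(c): return 240/np.tan(np.radians(c['vfov'])/2)
def cloud(c):
    f=fpx(c);z=c['z_map'];v,u=np.mgrid[0:480,0:640]
    P=np.stack([(u-c['cx'])*z/f,-(v-c['cy'])*z/f,-z],-1)
    W=rot(c['attitude']).apply(P.reshape(-1,3)).reshape(480,640,3)+np.array(c['xyz'])
    W[z<=0]=np.nan
    return W
def plane(c,u,v,h):
    f=fpx(c);d=rot(c['attitude']).apply([(u-c['cx'])/f,-(v-c['cy'])/f,-1]);o=np.array(c['xyz'])
    return o+d*(h-o[2])/d[2]
def proj(c,p):
    f=fpx(c);q=rot(c['attitude']).inv().apply(np.array(p)-np.array(c['xyz']))
    return np.array([c['cx']+f*q[...,0]/-q[...,2],c['cy']-f*q[...,1]/-q[...,2]]).T
def st():
    s=robot.read_state();r=rot(s['eef_rot']).as_matrix()
    print('t',s['clock'],'pos',np.round(s['position'],1),'F',np.round(s['ft_force'],2),'w',s['gripper_width'])
    print('x',r[:,0].round(3),'y',r[:,1].round(3),'z',r[:,2].round(3)); return s
E
python3 - <<'E'
from h import *
st()
for n in ['side','top']:
    c=cap(n,n+'0');print({k:c[k] for k in c if k not in('color','z_map')},(c['z_map']>0).mean())
    print(c.keys())
E
```

```text
pics
t 0.0 pos [ 231.1 -633.5  221.5] F [ 1.14  0.59 -0.57] w 1.000078622854227
x [-0.939 -0.343  0.   ] y [-0.001  0.002 -1.   ] z [ 0.343 -0.939 -0.002]
{'vfov': 49.11161644918929, 'cx': 322.5327904683228, 'cy': 237.98324181357188, 'xyz': array([  94.29540509, 1043.89430655,  852.89405122]), 'attitude': array([-0.18032827, -0.10686694,  0.45484625,  0.86554957])} 0.996025390625
dict_keys(['color', 'z_map', 'vfov', 'cx', 'cy', 'xyz', 'attitude'])
{'vfov': 48.778350183035315, 'cx': 319.4125345116431, 'cy': 239.1367626770321, 'xyz': array([ 408.10619245,   46.64360747, 1286.94597655]), 'attitude': array([-0.70503467, -0.0573418 ,  0.04334342,  0.70552065])} 0.995966796875
dict_keys(['color', 'z_map', 'vfov', 'cx', 'cy', 'xyz', 'attitude'])
```

View pics/side0.png

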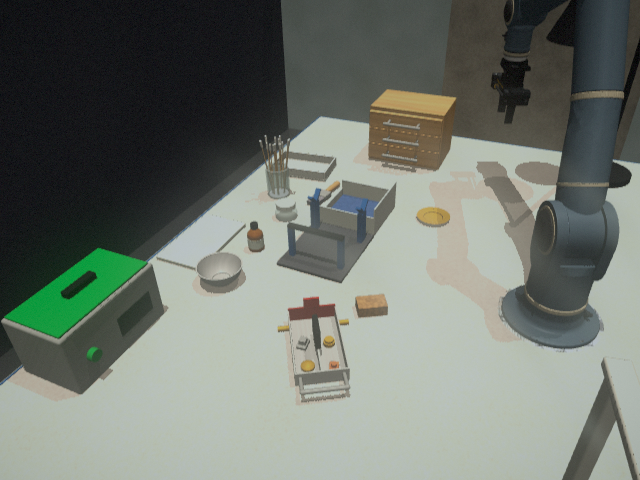

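View pics/top0.png

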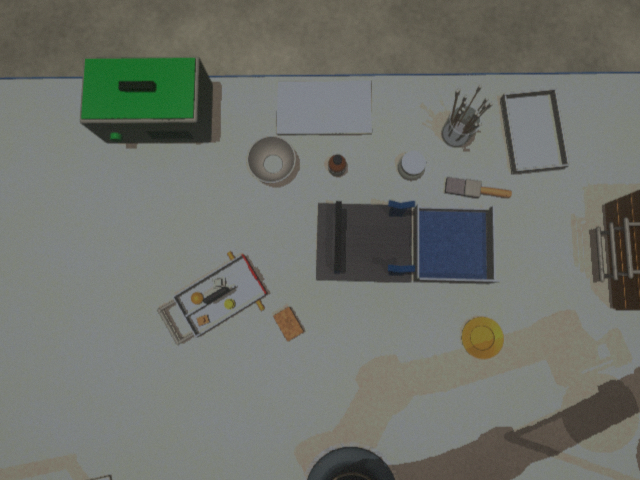

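```bash
python3 - <<'E'
from h import *
for n,(u0,v0,u1,v1) in {'top0':(150,190,510,360),'side0':(260,170,420,410)}.items():
    c=pickle.load(open(n+'.pkl','rb'))
    im=c['color'][v0:v1,u0:u1,::-1]
    k=800/(u1-u0) if (u1-u0)>=(v1-v0) else 600/(v1-v0)
    cv2.imwrite('pics/%s_crop.png'%n,cv2.resize(im,None,fx=k,fy=k,interpolation=cv2.INTER_CUBIC));print(k)
c=pickle.load(open('top0.pkl','rb'));W=cloud(c)
for u,v in [(150,380),(330,300),(560,300),(325,260),(375,250),(400,208),(400,268),(340,240),(450,240),(490,240),(416,240),(215,296),(170,320),(262,275)]:
    print(u,v,W[v,u].round(1),c['color'][v,u])
E
```

```text
2.2222222222222223
2.5
150 380 [254.9 475.2   0.6] [129 133 130]
330 300 [444.1  46.6   2.4] [127 132 124]
560 300 [ 4.443e+02 -5.043e+02 -1.000e-01] [127 131 126]
325 260 [539.9  58.4  13.8] [62 61 60]
375 250 [564.2 -62.6  12.3] [60 58 59]
400 208 [ 647.9 -112.1  109. ] [39 47 68]
400 268 [ 512.4 -110.   103.4] [33 50 75]
340 240 [nan nan nan] [34 34 32]
450 240 [ 587.9 -243.7   14.5] [48 56 83]
490 240 [ 584.8 -333.5   35. ] [54 55 52]
416 240 [ 584.4 -157.5   40.8] [52 54 52]
215 296 [451.1 309.5  75.1] [49 48 47]
170 320 [396.1 434.3  -3.2] [83 76 71]
262 275 [505.  212.7  -3.8] [102  99  90]
```

View pics/top0_crop.png

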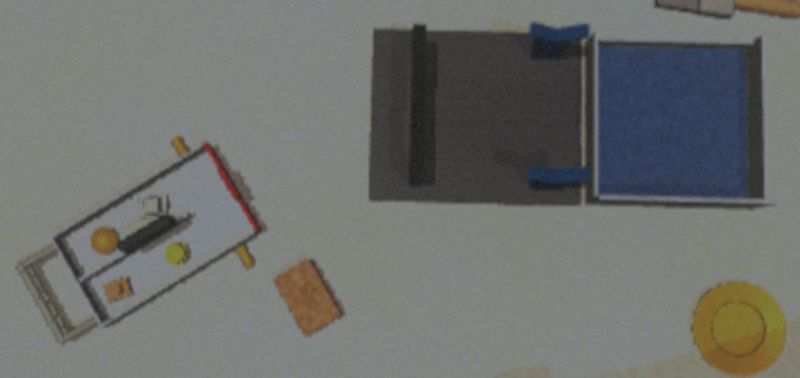

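View pics/side0_crop.png

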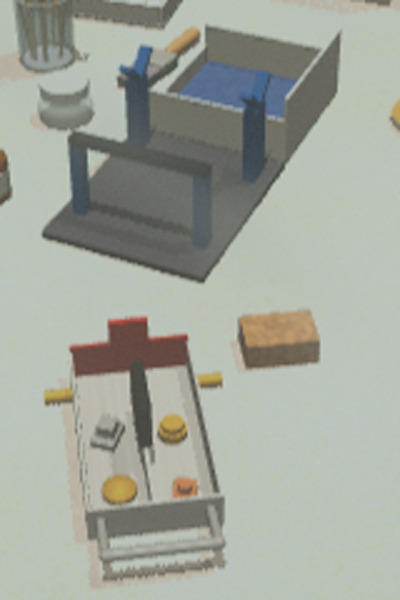

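```bash
python3 - <<'E'
from h import *
T=pickle.load(open('top0.pkl','rb'));S=pickle.load(open('side0.pkl','rb'))
def blobs(c,lo,hi,box,amin=5):
    hsv=cv2.cvtColor(c['color'],cv2.COLOR_RGB2HSV)
    m=cv2.inRange(hsv,np.array(lo),np.array(hi));k=np.zeros_like(m);u0,v0,u1,v1=box;k[v0:v1,u0:u1]=m[v0:v1,u0:u1]
    n,l,s,ce=cv2.connectedComponentsWithStats(k)
    return [(s[i],ce[i],l==i) for i in range(1,n) if s[i][4]>=amin]
def ray(c,u,v):
    f=fpx(c);d=rot(c['attitude']).apply([(u-c['cx'])/f,-(v-c['cy'])/f,-1]);return np.array(c['xyz']),d/np.linalg.norm(d)
def tri(a,b):
    o1,d1=ray(T,*a);o2,d2=ray(S,*b)
    A=np.stack([d1,-d2],1);t=np.linalg.lstsq(A,o2-o1,rcond=None)[0]
    p=o1+d1*t[0];q=o2+d2*t[1];return (p+q)/2,np.linalg.norm(p-q)
print('yellow top')
for s,ce,m in blobs(T,(10,110,60),(35,255,255),(150,230,290,360)): print(s,ce.round(2),plane(T,*ce,10).round(1))
print('yellow side')
for s,ce,m in blobs(S,(12,110,60),(35,255,255),(260,290,370,400)): print(s,ce.round(2),plane(S,*ce,10).round(1))
print('red top')
for s,ce,m in blobs(T,(0,120,40),(8,255,255),(150,230,290,360))+blobs(T,(172,120,40),(180,255,255),(150,230,290,360)): print(s,ce.round(2),plane(T,*ce,37).round(1))
print('dark fin top')
for s,ce,m in blobs(T,(0,0,0),(180,255,60),(180,270,250,320)): print(s,ce.round(2),plane(T,*ce,78).round(1))
print('blue top')
for s,ce,m in blobs(T,(100,70,30),(125,255,255),(300,190,510,300)): print(s,ce.round(2),plane(T,*ce,125).round(1))
print('blue side')
for s,ce,m in blobs(S,(100,90,30),(125,255,255),(270,170,400,300)): print(s,ce.round(2))
print('dark top')
for s,ce,m in blobs(T,(0,0,0),(180,255,45),(310,190,360,290)): print(s,ce.round(2),plane(T,*ce,109).round(1))
W=cloud(T)
box=np.zeros((480,640),bool);box[190:300,300:510]=1
for z0,z1 in [(6,18),(95,140)]:
    m=(W[...,2]>z0)&(W[...,2]<z1)&box
    n,l,s,ce=cv2.connectedComponentsWithStats(m.astype(np.uint8))
    for i in range(1,n):
        if s[i,4]>15:
            P=W[l==i];r=cv2.minAreaRect(P[:,:2].astype(np.float32));print(z0,s[i],np.round(r[0],1),np.round(r[1],1),round(r[2],2),'zmed',np.median(P[:,2]).round(1))
E
```

```text
yellow top
[228 252   6   8  27] [230.44 255.3 ] [552.1 288.7  10. ]
[191 293  12  11 105] [196.65 297.87] [449.  367.9  10. ]
[225 299  10  10  71] [229.08 303.45] [435.6 289.1  10. ]
[256 300   8  10  41] [259.63 304.54] [433.1 215.5  10. ]
[274 307  16  33 311] [283.89 321.67] [392.5 156.7  10. ]
[198 316  11   9  66] [202.64 319.86] [396.6 351.7  10. ]
yellow side
[356 297  12  11  89] [361.2 302. ] [418.1 137.8  10. ]
[339 320  10   4  32] [343.56 321.44] [431.7 216.8  10. ]
[278 326  11   4  36] [283.17 327.67] [550.9 289.3  10. ]
[324 336  11  10  79] [328.76 340.59] [438.7 286.   10. ]
[301 361  14  10 111] [307.33 365.48] [451.3 369.7  10. ]
[330 362   9   6  37] [334.43 363.81] [400.7 343.1  10. ]
red top
[242 255  16  24  51] [249.86 267.47] [519.9 236.6  37. ]
[258 280   8  14  21] [261.76 286.76] [474.2 207.6  37. ]
dark fin top
[203 287  28  18 187] [216.27 294.95] [453.4 306.   78. ]
[180 304   6  10  19] [182.32 309.  ] [421.6 382.7  78. ]
[187 317   2   3   5] [187.4 318.2] [400.9 370.3  78. ]
blue top
[388 201  27  15 196] [400.51 205.58] [ 650.1 -111.2  125. ]
[ 41
[... 172 characters left out ...]
333 195  44  22 511] [355.09 204.61]
[308 197   4   2   7] [309.71 197.43]
dark top
[334 202  13  71 673] [339.68 238.91] [577.6  24.5 109. ]
6 [445 190  65   9 271] [ 702.4 -313.8] [156.4  19.9] 89.37 zmed 14.8
6 [ 316  203   96   80 5660] [584.  -36.1] [229.9 190.2] 88.5 zmed 9.4
6 [414 208   1  21  21] [ 643.1 -158.7] [ 1.5 49.5] 88.55 zmed 11.9
6 [ 419  209   70   71 4040] [ 578.7 -251.8] [165.8 167.8] 88.6 zmed 9.2
6 [414 230   1  18  18] [ 591.8 -157.3] [ 1.4 41.5] 88.4 zmed 14.4
95 [334 201   8  70 435] [586.3  28.8] [ 13.9 157.9] 88.43 zmed 108.3
95 [389 200  26  10 191] [ 653.6 -113.1] [56.5 14.8] 87.92 zmed 118.9
95 [388 265  27   8 183] [ 510.  -109.4] [58.1 14.3] 88.74 zmed 119.2
```

```bash
cat >> h.py <<'E'
def mv(pos,zyaw_deg,s=None):
    """tool-frame shift (mm) and roll (rad) to reach TCP pos with tool z at yaw, tool down"""
    s=s or robot.read_state();r=rot(s['eef_rot']).as_matrix()
    sh=r.T@(np.array(pos)-np.array(s['position']))
    cur=np.arctan2(r[1,2],r[0,2]);d=(np.radians(zyaw_deg)-cur+np.pi)%(2*np.pi)-np.pi
    print('target',np.round(pos,1),'shift',sh.round(1),'roll',round(-d,4))
E
python3 - <<'E'
from h import *
T=pickle.load(open('top0.pkl','rb'));S=pickle.load(open('side0.pkl','rb'))
for c in (T,S):
    W=cloud(c)
    near=np.hypot(W[...,0]-455,W[...,1]-312)<150
    m=near&(W[...,2]>66)&(W[...,2]<90)&(np.hypot(W[...,0]-455,W[...,1]-312)<60);P=W[m];r=cv2.minAreaRect(P[:,:2].astype(np.float32));print('fin',len(P),np.round(r[0],1),np.round(r[1],1),r[2],P.mean(0).round(1))
    m=(np.hypot(W[...,0]-384,W[...,1]-429)<60)&(W[...,2]>22)&(W[...,2]<42);P=W[m];print('bar',len(P),P.mean(0).round(1));
    if len(P)>5: r=cv2.minAreaRect(P[:,:2].astype(np.float32));print(np.round(r[0],1),np.round(r[1],1),r[2])
    m=(np.hypot(W[...,0]-497,W[...,1]-230)<80)&(W[...,2]>45)&(W[...,2]<75);P=W[m];print('gate tab',len(P),P.mean(0).round(1))
y=np.array([.853,.5215]);x=np.array([.5215,-.853]);pv=np.array([492,252.6])
for n,d,h in [('origin',-70,58),('bar',-207,30),('hinge',26,2)]:
    p=np.r_[pv+d*x,h];print(n,p.round(1),proj(T,p).round(1),proj(S,p).round(1))
for sgn in(1,-1):
    p=np.r_[pv-207*x+sgn*45*y,30];print('barend',p.round(1),proj(T,p).round(1),proj(S,p).round(1))
    p=np.r_[pv+27*x+sgn*55*y,39];print('gatecorner',p.round(1),proj(T,p).round(1),proj(S,p).round(1))
mv([540,-60,330],0); mv([455.5,312,230],31.4)
print(robot.read_state()['joint_pos'])
E
```

```text
fin 150 [454.  310.9] [13.2 59.2] 30.83768653869629 [453.5 309.9  76.5]
bar 377 [391.8 412.9  31.9]
[395.9 405.2] [98.  65.1] 33.70172882080078
gate tab 79 [489.9 249.1  61.8]
fin 142 [456.2 312.6] [12.  60.4] 31.698993682861328 [454.  316.9  77.6]
bar 602 [395.6 410.7  32.7]
[398.5 406.5] [97.7 64.9] 31.322153091430664
gate tab 140 [506.6 232.6  57.9]
origin [455.5 312.3  58. ] [215.4 294.4] [316.3 330.5]
bar [384.  429.2  30. ] [167.7 325.3] [324.9 390.2]
hinge [505.6 230.4   2. ] [254.4 274.6] [312.2 319.2]
barend [422.4 452.6  30. ] [158.6 308.9] [301.9 392.8]
gatecorner [553.  258.3  39. ] [240.9 253.5] [287.8 309.4]
barend [345.7 405.7  30. ] [177.  341.9] [347.7 387.5]
gatecorner [459.2 200.9  39. ] [264.4 293.1] [335.2 304.6]
target [540 -60 330] shift [-486.7 -107.7 -433.2] roll -1.221
target [455.5 312.  230. ] shift [-534.9   -7.  -811.5] roll -1.769
[ 1.19210185  0.46937979 -0.0485975   1.53357264  0.02414737  1.14099645
 -0.08231748]
```

drive_tool --commands '[[0.1, [0, -60, 0], 0], [0.1, [-40, -108, -30], -0.1], [0.1, [-487, -108, -433], -1.22], [0.1, [-487, -108, -433], -1.22], [0.1, [-487, -108, -433], -1.22], [0.1, [-487, -108, -433], -1.22], [0.1, [-487, -108, -433], -1.22], [0.1, [-487, -108, -433], -1.22], [0.1, [-487, -108, -433], -1.22], [0.1, [-487, -108, -433], -1.22], [0.1, [-487, -108, -433], -1.22], [0.1, [-487, -108, -433], -1.22], [0.1, [-487, -108, -433], -1.22], [0.1, [-487, -108, -433], -1.22], [0.1, [-487, -108, -433], -1.22], [0.1, [-487, -108, -433], -1.22]]'

```text
clock: 1.7
position: [541.0, -55.9, 330.1]
eef_rot: [0.502, -0.501, 0.5, -0.497]
ft_force: [0.0, -0.0, -0.7]
gripper_width: 0.454
```

```bash
python3 - <<'E'
from h import *
s=st();print(s['joint_pos']);mv([455.4,312,170],31.4);mv([455.4,312,39],31.4)
E
```

```text
t 1.7 pos [541.  -55.9 330.1] F [ 0.01 -0.03 -0.72] w 0.4544980657957722
x [ 0.006 -1.    -0.004] y [-0.001  0.004 -1.   ] z [ 1.     0.006 -0.001]
[ 0.53552329  0.22841136 -0.61088052  1.66879007  0.13188173  1.28752979
 -0.09392386]
target [455.4 312.  170. ] shift [-367.8  161.5  -83.2] roll -0.5418
target [455.4 312.   39. ] shift [-367.4  292.5  -83.1] roll -0.5418
```

drive_tool --commands '[[0.1, [-368, 161, -83], -0.542], [0.1, [-368, 161, -83], -0.542], [0.1, [-368, 161, -83], -0.542], [0.1, [-368, 161, -83], -0.542], [0.1, [-368, 161, -83], -0.542], [0.1, [-368, 161, -83], -0.542], [0.1, [-368, 161, -83], -0.542], [0.1, [-368, 161, -83], -0.542], [0.1, [-368, 161, -83], -0.542], [0.1, [-368, 161, -83], -0.542], [0.1, [-368, 161, -83], -0.542], [0.1, [-368, 161, -83], -0.542]]'

```text
clock: 2.9
position: [457.3, 309.7, 170.9]
eef_rot: [0.617, -0.615, 0.347, -0.347]
ft_force: [-0.5, 0.7, -0.4]
gripper_width: 0.447
```

```bash
python3 - <<'E'
from h import *
s=st();print(s['joint_pos']);mv([455.4,312,39],31.4)
cap('side','side1');c=cap('top','top1');cv2.imwrite('pics/top1c.png',cv2.resize(c['color'][200:380,120:360,::-1],None,fx=3,fy=3,interpolation=cv2.INTER_CUBIC))
E
```

```text
t 2.9 pos [457.3 309.7 170.9] F [-0.53  0.65 -0.43] w 0.4469551650075513
x [ 0.518 -0.856 -0.002] y [ 0.001  0.002 -1.   ] z [0.856 0.518 0.002]
[-0.06344839  0.43184937 -0.78491736  1.85297007  0.35735524  1.00123635
 -0.45418911]
target [455.4 312.   39. ] shift [ -2.7 131.9  -0.7] roll -0.0039
```

View pics/side1.png

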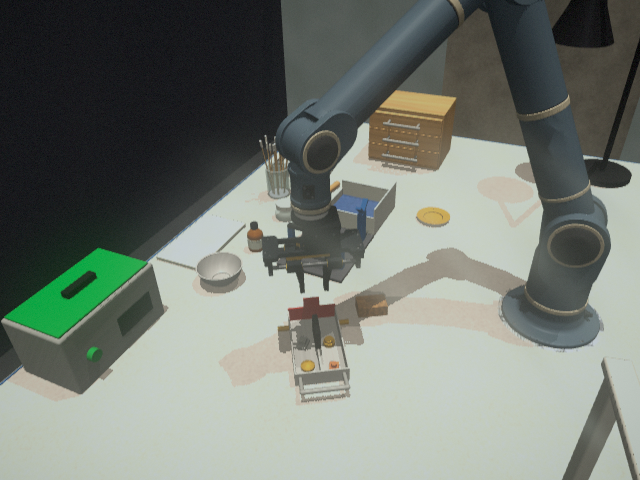

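drive_tool --commands '[[0.1, [-2.7, 40, -0.7], 0], [0.1, [-2.7, 80, -0.7], 0], [0.1, [-2.7, 110, -0.7], 0], [0.1, [-2.7, 125, -0.7], 0], [0.1, [-2.7, 132, -0.7], 0], [0.1, [-2.7, 132, -0.7], 0], [0.1, [-2.7, 132, -0.7], 0]]'

```text
clock: 3.7
position: [456.0, 313.3, 40.4]
eef_rot: [0.618, -0.614, 0.347, -0.347]
ft_force: [-0.4, 0.1, 0.3]
gripper_width: 0.446
```

```bash
python3 - <<'E'
from h import *
s=st();mv([455.4,312,39],31.4)
c=cap('side','side2');cv2.imwrite('pics/side2c.png',cv2.resize(c['color'][220:420,240:420,::-1],None,fx=3,fy=3,interpolation=cv2.INTER_CUBIC))
E
```

```text
t 3.7 pos [456.  313.3  40.4] F [-0.37  0.07  0.3 ] w 0.44613064721583373
x [ 0.518 -0.855 -0.002] y [ 0.003  0.005 -1.   ] z [0.855 0.518 0.005]
target [455.4 312.   39. ] shift [ 0.8  1.4 -1.2] roll -0.0037
```

View pics/side2c.png

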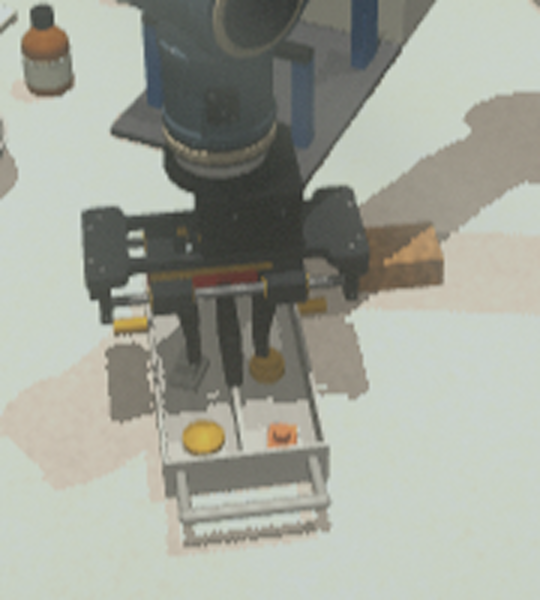

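drive_tool --commands '[[1, [0, 0, -1], 0], [1, [0, 0, -1], 0], [1, [0, 0, -1], 0], [1, [0, 0, -1], 0], [1, [0, 0, -1], 0], [1, [0, 0, -1], 0], [1, [0, -5, -1], 0], [1, [0, -12, -1], 0], [1, [0, -20, -1], 0], [1, [0, -28, -1], 0], [1, [0, -30, -1], 0], [1, [0, -30, -1], 0]]'

```text
clock: 4.95
position: [455.4, 312.8, 71.1]
eef_rot: [0.618, -0.614, 0.347, -0.348]
ft_force: [-0.4, 0.0, -7.2]
gripper_width: 0.137
```

```bash
python3 - <<'E'
from h import *
s=st();print(s['torque'])
c=cap('side','side3');cv2.imwrite('pics/side3c.png',cv2.resize(c['color'][200:420,240:420,::-1],None,fx=2.7,fy=2.7,interpolation=cv2.INTER_CUBIC))
E
```

```text
t 4.95 pos [455.4 312.8  71.1] F [-0.39  0.03 -7.23] w 0.13658100907406845
x [ 0.518 -0.856 -0.002] y [ 0.004  0.005 -1.   ] z [0.856 0.518 0.006]
[-0.03096936 -0.09085703  0.01393312]
```

View pics/side3c.png

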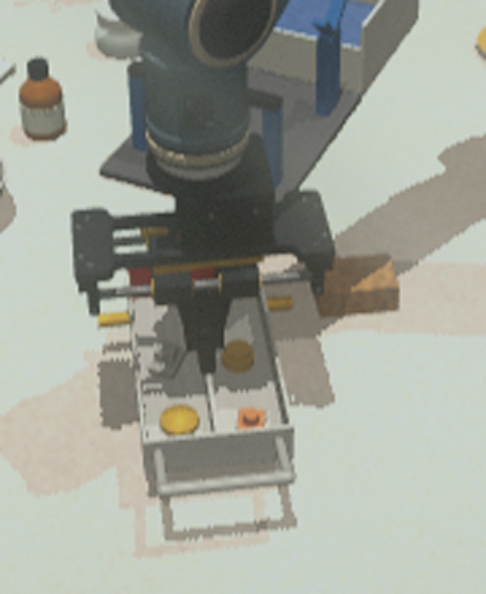

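```bash
python3 - <<'E'
from h import *
s=st();mv([455.4,312.5,235],31.2);mv([584,-40.4,235],-1.5);mv([584,-40.4,180],-1.5)
E
```

```text
t 5.0 pos [455.2 312.6  70.7] F [-0.97 -0.51 -7.33] w 0.1364829863475706
x [ 0.518 -0.856 -0.002] y [ 0.003  0.005 -1.   ] z [0.856 0.518 0.005]
target [455.4 312.5 235. ] shift [  -0.2 -164.3    1. ] roll -0.0003
target [584.  -40.4 235. ] shift [ 368.3 -165.5  -71.7] roll 0.5704
target [584.  -40.4 180. ] shift [ 368.4 -110.5  -72. ] roll 0.5704
```

drive_tool --commands '[[1, [0, -10, 0], 0], [1, [0, -25, 0], 0], [1, [0, -45, 0], 0], [1, [0, -65, 0], 0], [1, [8, -88, -1], 0.02], [1, [22, -110, -4], 0.05], [1, [42, -130, -8], 0.09], [1, [68, -147, -13], 0.13], [1, [96, -158, -19], 0.18], [1, [124, -165, -24], 0.22], [1, [152, -165, -30], 0.26], [1, [180, -165, -35], 0.3], [1, [208, -165, -40], 0.34], [1, [236, -165, -46], 0.38], [1, [264, -165, -51], 0.42], [1, [292, -165, -57], 0.46], [1, [318, -165, -62], 0.5], [1, [340, -165, -66], 0.535], [1, [356, -165, -69], 0.56], [1, [364, -165, -71], 0.57]]'

```text
clock: 7.0
position: [582.9, -38.1, 234.4]
eef_rot: [0.495, -0.491, 0.507, -0.507]
ft_force: [-0.4, 0.7, -6.5]
gripper_width: 0.137
```

```bash
python3 - <<'E'
from h import *
s=st();mv([584,-40.4,235],-1.5);mv([584,-40.4,180],-1.5)
c=cap('side','side4');cap('top','top4')
E
```

```text
t 7.0 pos [582.9 -38.1 234.4] F [-0.43  0.68 -6.46] w 0.13712695216644552
x [-0.028 -1.    -0.005] y [ 0.003  0.005 -1.   ] z [ 1.    -0.028  0.003]
target [584.  -40.4 235. ] shift [ 2.3 -0.6  1.2] roll -0.0023
target [584.  -40.4 180. ] shift [ 2.5 54.4  1. ] roll -0.0023
```

View pics/side4.png

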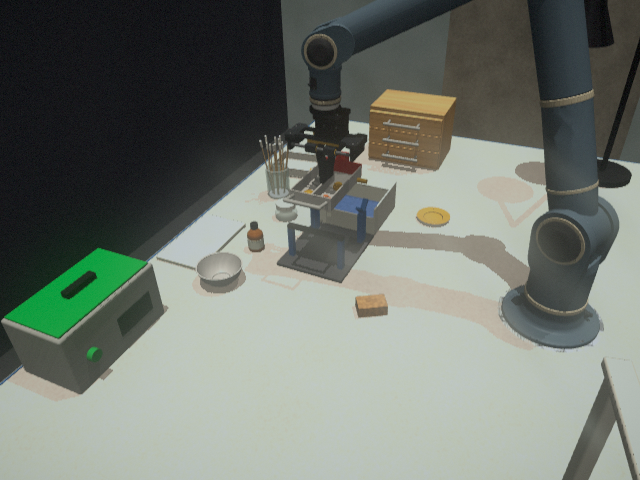

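View pics/top4.png

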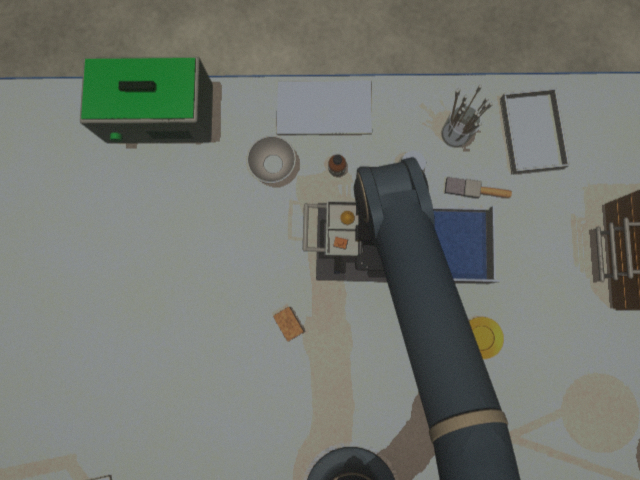

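```bash
python3 - <<'E'
from h import *
T=pickle.load(open('top4.pkl','rb'));S=pickle.load(open('side4.pkl','rb'))
s=st();r=rot(s['eef_rot']).as_matrix();p=np.array(s['position']);x=r[:,0];y=r[:,2];z=-r[:,1]
o=p+0.8*x-40.4*z
print('o',o)
for n,q in {'barL':(-137,45,30),'barR':(-137,-45,30),'bar':(-137,0,30),'axR':(70,-69,6),'tab':(98,0,64),'backL':(-95,56,35),'backR':(-95,-56,35)}.items():
    w=o+q[0]*x+q[1]*y+q[2]*z;print(n,w.round(1),'T',proj(T,w).round(1),'S',proj(S,w).round(1))
t=cv2.resize(T['color'][190:270,290:370,::-1],None,fx=7,fy=7,interpolation=cv2.INTER_CUBIC)
u=cv2.resize(S['color'][130:230,270:390,::-1],None,fx=5,fy=5,interpolation=cv2.INTER_CUBIC)
cv2.imwrite('pics/t4c.png',t);cv2.imwrite('pics/s4c.png',u)
W=cloud(T);m=np.zeros((480,640),bool);m[190:270,290:320]=1;m&=(W[...,2]>205)&(W[...,2]<245);P=W[m];print(len(P),P.min(0),P.max(0))
E
```

```text
t 7.1 pos [582.5 -37.3 234.3] F [ 0.15  0.91 -6.24] w 0.13361499833221543
x [-0.027 -1.    -0.005] y [ 0.003  0.005 -1.   ] z [ 1.    -0.027  0.003]
o [582.60862783 -37.86316935 193.86754592]
barL [631.2  97.7 224.7] T [304.8 205. ] S [285.  200.3]
barR [541.3 100.2 224.4] T [303.4 248.6] S [319.  208.3]
bar [586.3  98.9 224.5] T [304.1 226.7] S [301.8 204.2]
axR [ 511.7 -106.   199.3] T [404.2 264.2] S [362.1 181. ]
tab [ 579.8 -136.1  257.4] T [422.9 226.9] S [342.5 151.9]
backL [641.1  55.4 229.5] T [325.5 199.7] S [289.4 189.7]
backR [529.1  58.5 229.2] T [324.  254.3] S [330.9 199.1]
326 [536.505367    68.66674355 217.37385233] [634.96825042 101.4338938  232.04871325]
```

View pics/t4c.png

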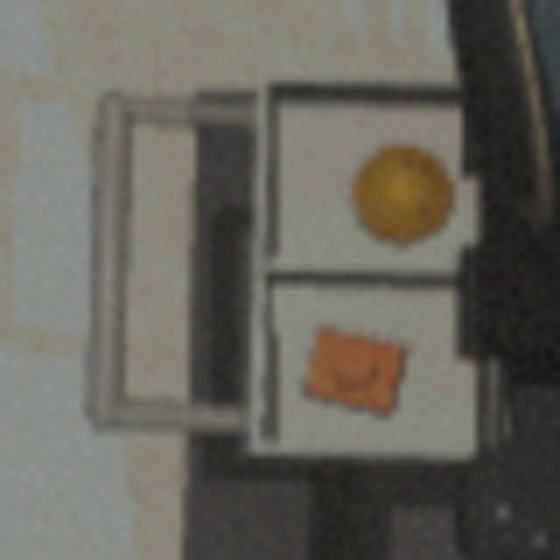

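View pics/s4c.png

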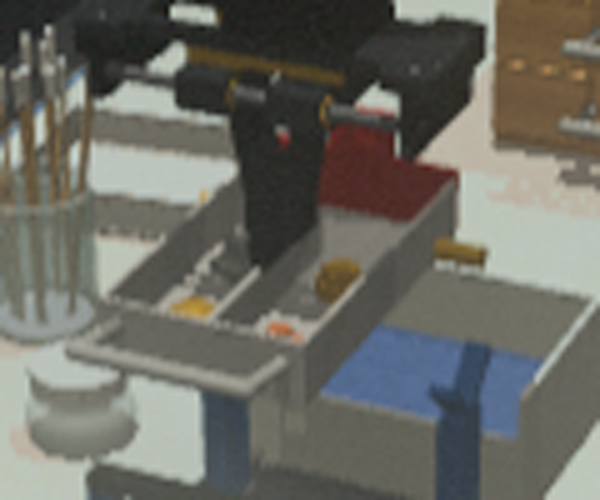

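drive_tool --commands '[[1, [1, 8, 0.5], 0], [1, [2, 20, 1], 0], [1, [2.2, 35, 1.3], 0], [1, [2.2, 50, 1.3], 0], [1, [2.2, 62, 1.3], 0], [1, [2.2, 70, 1.3], 0], [1, [2.2, 74, 1.3], 0], [1, [2.2, 76, 1.3], 0], [1, [2.2, 76, 1.3], 0]]'

```text
clock: 8.0
position: [584.2, -39.0, 158.4]
eef_rot: [0.495, -0.491, 0.507, -0.506]
ft_force: [-0.0, -0.4, -5.8]
gripper_width: 0.139
```

```bash
python3 - <<'E'
from h import *
s=st();print(np.round(s['torque'],2));c=cap('side','side5')
cv2.imwrite('pics/s5c.png',cv2.resize(c['color'][150:280,260:400,::-1],None,fx=5,fy=4.6,interpolation=cv2.INTER_CUBIC))
E
```

```text
t 8.0 pos [584.2 -39.  158.4] F [-0.03 -0.45 -5.76] w 0.1385191233034014
x [-0.027 -1.    -0.005] y [ 0.003  0.005 -1.   ] z [ 1.    -0.027  0.003]
[-0.09 -0.07  0.01]
```

View pics/s5c.png

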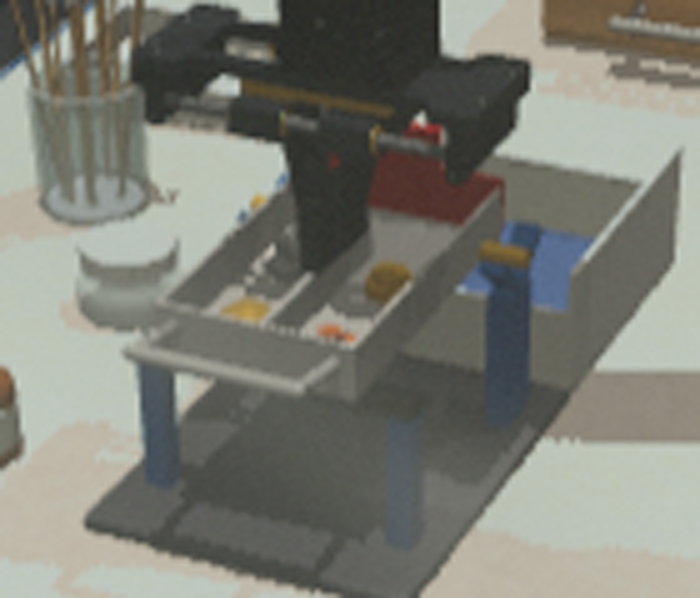

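The axle (crop 505,250) is just above the notch. Lower the last ~9 mm, gently.

drive_tool --commands '[[1, [0, 3, 0], 0], [1, [0, 5, 0], 0], [1, [0, 7, 0], 0], [1, [0, 8, 0], 0], [1, [0, 8.5, 0], 0], [1, [0, 9, 0], 0], [1, [0, 9, 0], 0]]'

```text
clock: 8.75
position: [584.5, -39.3, 150.0]
eef_rot: [0.495, -0.491, 0.507, -0.507]
ft_force: [-0.3, -1.6, -3.7]
gripper_width: 0.136
```

```bash
python3 - <<'E'
from h import *
s=st();print(np.round(s['torque'],2))
E
```

```text
t 8.75 pos [584.5 -39.3 150. ] F [-0.26 -1.56 -3.75] w 0.13566233968099783
x [-0.027 -1.    -0.004] y [ 0.004  0.004 -1.   ] z [ 1.    -0.027  0.004]
[-0.49  0.12 -0.03]
```

drive_tool --commands '[[1, [0.8, 0.5, 0], 0], [1, [1.5, 1, 0], 0], [1, [1.5, 1.5, 0], 0], [1, [1.5, 1.5, 0], 0]]'

```text
clock: 9.15
position: [584.9, -40.1, 149.6]
eef_rot: [-0.496, 0.491, -0.507, 0.507]
ft_force: [-1.8, 0.8, 4.1]
gripper_width: 0.138
```

```bash
python3 - <<'E'
from h import *
s=st();print(np.round(s['torque'],2))
c=cap('side','side6')
cv2.imwrite('pics/s6c.png',cv2.resize(c['color'][150:280,260:400,::-1],None,fx=5,fy=4.6,interpolation=cv2.INTER_CUBIC))
E
```

```text
t 9.15 pos [584.9 -40.1 149.6] F [-1.77  0.84  4.09] w 0.13833684967974239
x [-0.027 -1.    -0.005] y [ 0.005  0.005 -1.   ] z [ 1.    -0.027  0.005]
[ 0.14  0.74 -0.14]
```

View pics/s6c.png

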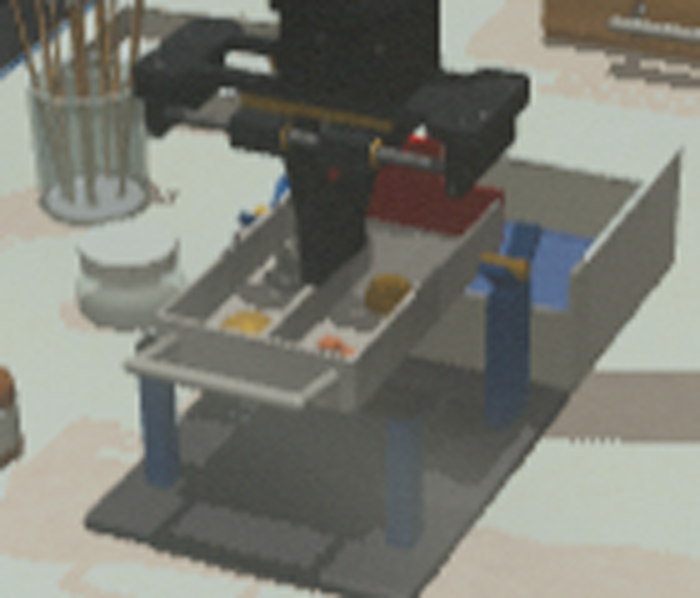

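drive_tool --commands '[[0.1, [0, 0, 0], 0], [0.1, [0, 0, 0], 0], [0.1, [0, 0, 0], 0], [0.1, [0, 0, 0], 0], [0.1, [0, -15, 0], 0], [0.1, [0, -45, 0], 0], [0.1, [0, -90, 0], 0], [0.1, [0, -120, 0], 0], [1, [0, -120, 0], 0], [1, [0, -120, 0], 0], [1, [0, -120, 0], 0]]'

```text
clock: 10.3
position: [583.5, -40.8, 268.7]
eef_rot: [0.495, -0.491, 0.507, -0.506]
ft_force: [0.5, -0.0, -0.2]
gripper_width: 0.264
```

```bash
python3 - <<'E'
from h import *
s=st()
c=cap('side','side7')
cv2.imwrite('pics/s7c.png',cv2.resize(c['color'][120:280,260:400,::-1],None,fx=4,fy=3.7,interpolation=cv2.INTER_CUBIC))
cap('top','top7')
E
```

```text
t 10.3 pos [583.5 -40.8 268.7] F [ 0.53 -0.05 -0.24] w 0.2642149354296565
x [-0.027 -1.    -0.005] y [ 0.003  0.005 -1.   ] z [ 1.    -0.027  0.003]
```

View pics/s7c.png

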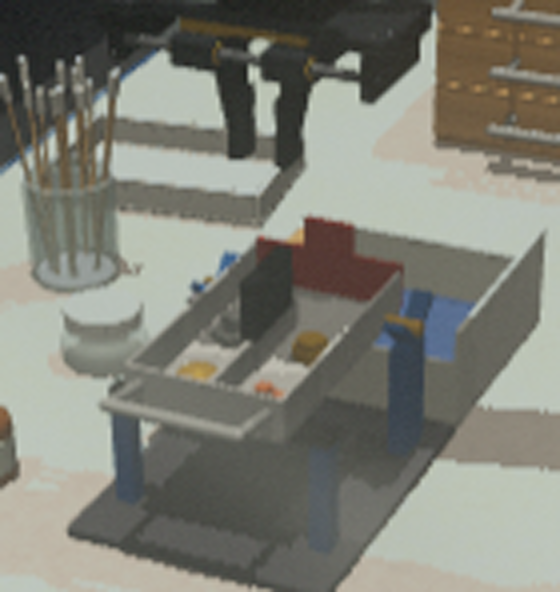

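View pics/top7.png

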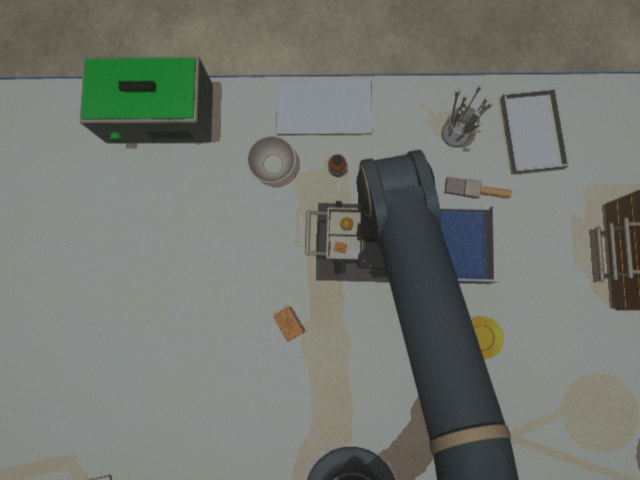

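drive_tool --commands '[[1, [30, 0, 0.5], 0], [1, [65, 0, 0.5], 0], [1, [78, 20, 0.5], 0], [1, [78, 60, 0.5], 0], [1, [78, 90, 0.5], 0], [1, [78, 104, 0.5], 0], [1, [78, 108, 0.5], 0], [1, [78, 108, 0.5], 0]]'

```text
clock: 11.2
position: [582.5, -117.9, 160.0]
eef_rot: [0.495, -0.491, 0.507, -0.506]
ft_force: [0.0, -0.4, -0.1]
gripper_width: 0.009
```

```bash
python3 - <<'E'
from h import *
s=st()
O=np.array([584,-41.2,0]);X=np.array([-.0262,-.9997,0]);Y=np.array([.9997,-.0262,0])
d=np.array(s['position'])-O;print('cradle frame',(d@X).round(1),(d@Y).round(1))
c=cap('side','side8')
cv2.imwrite('pics/s8c.png',cv2.resize(c['color'][120:280,260:400,::-1],None,fx=4,fy=3.7,interpolation=cv2.INTER_CUBIC))
p=O+70*X-69*Y+[0,0,115];print(proj(c,p))
E
```

```text
t 11.2 pos [ 582.5 -117.9  160. ] F [ 0.   -0.41 -0.13] w 0.008629765047137736
x [-0.027 -1.    -0.005] y [ 0.003  0.005 -1.   ] z [ 1.    -0.027  0.002]
cradle frame 76.7 0.5
[361.40971249 207.8904401 ]
```

View pics/s8c.png

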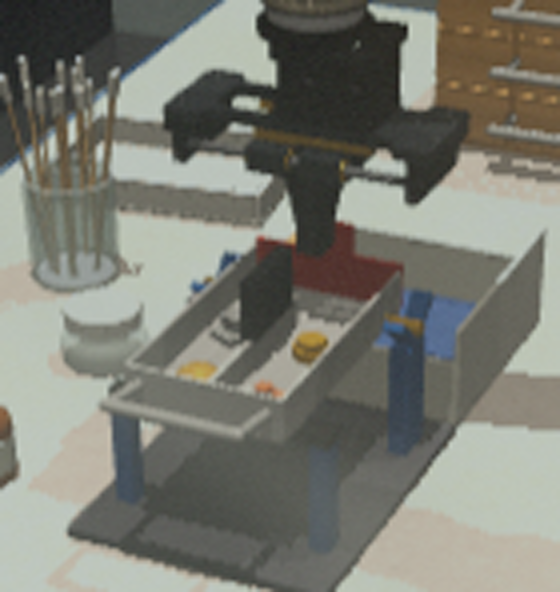

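drive_tool --commands '[[1, [9, 0, 0], 0], [1, [14.7, 0.2, 0], 0], [1, [19.5, 1, 0], 0], [1, [24.3, 2.2, 0], 0], [1, [28.9, 3.9, 0], 0], [1, [33.3, 6, 0], 0], [1, [37.5, 8.6, 0], 0], [1, [41.4, 11.5, 0], 0], [1, [44.9, 14.9, 0], 0], [1, [48.2, 18.5, 0], 0], [1, [51, 22.5, 0], 0], [1, [53.5, 26.8, 0], 0], [1, [55.5, 31.2, 0], 0], [1, [57, 35.9, 0], 0], [1, [58.1, 40.7, 0], 0], [1, [58.1, 42, 0], 0]]'

```text
clock: 12.85
position: [581.3, -176.1, 117.8]
eef_rot: [0.495, -0.491, 0.507, -0.506]
ft_force: [-0.4, -0.4, 0.8]
gripper_width: 0.007
```

```bash
python3 - <<'E'
from h import *
s=st()
c=cap('side','side9')
cv2.imwrite('pics/s9c.png',cv2.resize(c['color'][120:280,260:400,::-1],None,fx=4,fy=3.7,interpolation=cv2.INTER_CUBIC))
E
```

```text
t 12.85 pos [ 581.3 -176.1  117.8] F [-0.44 -0.42  0.76] w 0.006581623223128693
x [-0.027 -1.    -0.005] y [ 0.003  0.005 -1.   ] z [ 1.    -0.027  0.003]
```

View pics/s9c.png

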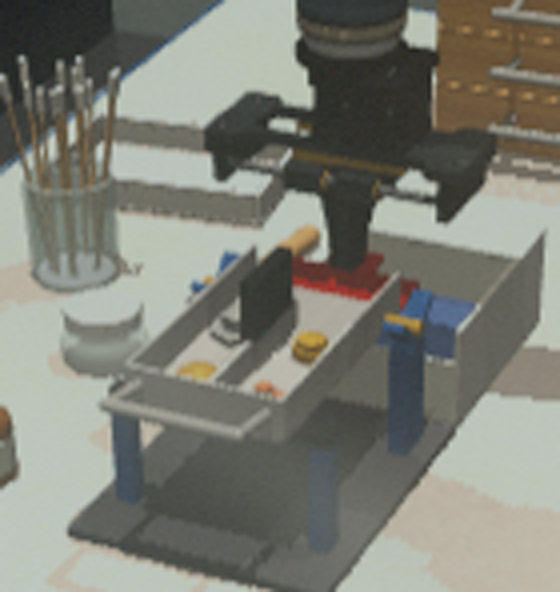

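drive_tool --commands '[[1, [0.5, 2.5, 0], 0], [1, [0.5, 5, 0], 0], [1, [0.5, 7, 0], 0], [1, [0.5, 8, 0], 0], [1, [0.5, 8, 0], 0]]'

```text
clock: 13.4
position: [581.3, -176.2, 109.8]
eef_rot: [0.495, -0.491, 0.507, -0.506]
ft_force: [0.6, -1.0, 0.4]
gripper_width: 0.006
```

```bash
python3 - <<'E'
from h import *
s=st()
E
```

```text
t 13.4 pos [ 581.3 -176.2  109.8] F [ 0.56 -0.96  0.44] w 0.006041336322868969
x [-0.027 -1.    -0.005] y [ 0.003  0.005 -1.   ] z [ 1.    -0.027  0.003]
```

Now lift away and check.

drive_tool --commands '[[1, [0, -20, 0], 0], [1, [0, -60, 0], 0], [1, [0, -105, 0], 0], [1, [0, -150, 0], 0], [1, [0, -170, 0], 0], [0.1, [-40, -170, 0], 0], [0.1, [-90, -170, 0], 0], [0.1, [-140, -170, 0], 0], [0.1, [-190, -170, 0], 0], [0.1, [-230, -170, 0], 0], [0.1, [-250, -170, 0], 0]]'

```text
clock: 14.5
position: [586.4, 78.1, 281.4]
eef_rot: [0.497, -0.492, 0.506, -0.504]
ft_force: [0.6, -0.1, -0.3]
gripper_width: 0.422
```

```bash
python3 - <<'E'
from h import *
s=st();print(s['joint_pos'])
c=cap('side','side10')
cv2.imwrite('pics/s10c.png',cv2.resize(c['color'][120:280,260:400,::-1],None,fx=4,fy=3.7,interpolation=cv2.INTER_CUBIC))
t=cap('top','top10')
cv2.imwrite('pics/t10c.png',cv2.resize(t['color'][180:300,290:510,::-1],None,fx=3.6,fy=3.6,interpolation=cv2.INTER_CUBIC))
W=cloud(c);O=np.array([584,-41.2,0]);X=np.array([-.0262,-.9997,0]);Y=np.array([.9997,-.0262,0])
D=W-O;a=D@X;b=D@Y;z=W[...,2]
for q in np.arange(100,160,6):
    m=(a>q)&(a<q+6)&(abs(b)<16)&(z>60);print(q+3,m.sum(),np.median(z[m]).round(1) if m.any() else '')
for q in np.arange(-140,-130,10):
    m=(a>-143)&(a<-131)&(abs(b)<40)&(z>120)&(z<160);print('bar',m.sum(),np.median(a[m]),np.median(z[m]),z[m].max())
E
```

```text
t 14.5 pos [586.4  78.1 281.4] F [ 0.58 -0.06 -0.26] w 0.42235663648698796
x [-0.02  -1.    -0.007] y [ 0.003  0.007 -1.   ] z [ 1.    -0.02   0.003]
[ 0.28859086  0.35226533 -0.64051599  1.63858061  0.21521829  1.21878289
 -0.41633247]
103 11 111.9
109 9 111.5
115 13 111.7
121 13 111.0
127 10 111.8
133 5 110.6
139 13 109.7
145 12 110.5
151 11 110.3
157 8 108.4
bar 110 -139.44874650570307 143.94082816718708 148.4495917031013
```

View pics/s10c.png

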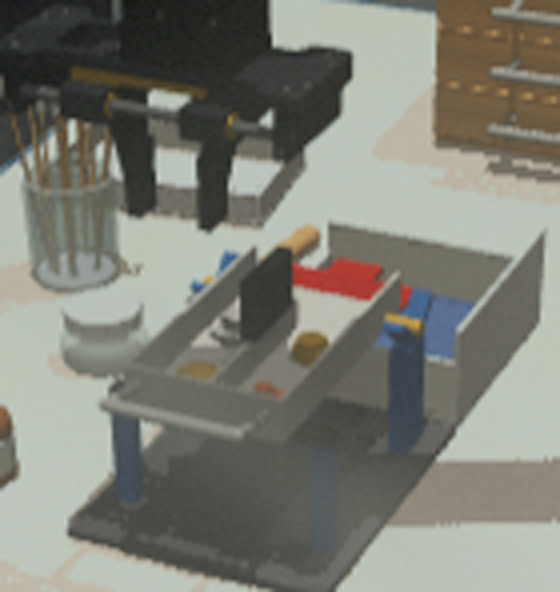

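View pics/t10c.png

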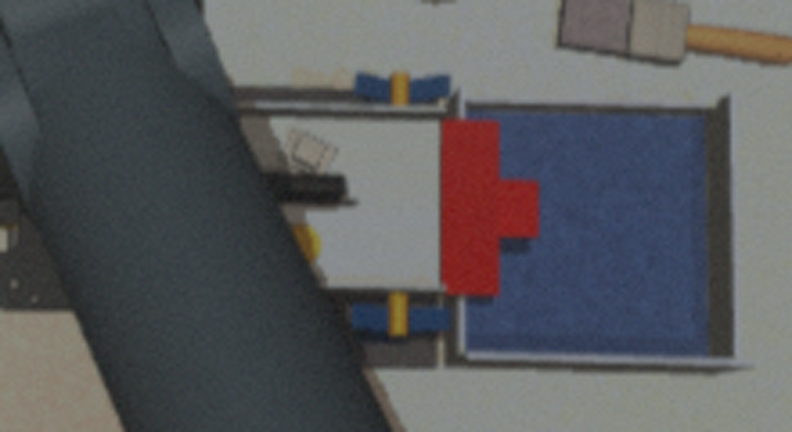

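```bash
python3 - <<'E'
from h import *
O=np.array([584,-41.2,0]);X=np.array([-.0262,-.9997,0]);Y=np.array([.9997,-.0262,0])
for n in('side10','top7'):
    c=pickle.load(open(n+'.pkl','rb'));W=cloud(c);D=W-O;a=D@X;b=D@Y;z=W[...,2]
    m=(a>-152)&(a<-122)&(abs(b)<35)&(z>136)&(z<152);print(n,m.sum(),a[m].mean(),a[m].min(),a[m].max(),np.median(z[m]))
mv([587.6,95.8,230],88.5);mv([587.6,95.8,230],-91.5)
E
```

```text
side10 105 -139.46618746061867 -145.51028035543183 -132.01569644087596 143.7272912476284
top7 143 -136.81664705446275 -141.78041156556606 -131.94389694103296 141.98139596152714
target [587.6  95.8 230. ] shift [-18.   51.4   0.6] roll -1.5641
target [587.6  95.8 230. ] shift [-18.   51.4   0.6] roll 1.5775
```

drive_tool --commands '[[0.4, [-10, 0, 0], -0.1], [0.4, [-18, 20, 0.6], -0.25], [0.4, [-18, 51, 0.6], -0.4], [0.4, [-18, 51, 0.6], -0.55], [0.4, [-18, 51, 0.6], -0.7], [0.4, [-18, 51, 0.6], -0.85], [0.4, [-18, 51, 0.6], -1.0], [0.4, [-18, 51, 0.6], -1.15], [0.4, [-18, 51, 0.6], -1.3], [0.4, [-18, 51, 0.6], -1.45], [0.4, [-18, 51, 0.6], -1.564], [0.4, [-18, 51, 0.6], -1.564], [0.4, [-18, 51, 0.6], -1.564], [0.4, [-18, 51, 0.6], -1.564]]'

```text
clock: 16.0
position: [587.7, 95.0, 230.3]
eef_rot: [0.709, -0.705, 0.009, -0.011]
ft_force: [-0.4, 0.4, 0.2]
gripper_width: 0.298
```

```bash
python3 - <<'E'
from h import *
s=st();print(s['joint_pos']);mv([587.6,95.8,120],88.5)
c=cap('side','side11')
cv2.imwrite('pics/s11c.png',cv2.resize(c['color'][120:280,230:400,::-1],None,fx=4,fy=3.7,interpolation=cv2.INTER_CUBIC))
E
```

```text
t 16.0 pos [587.7  95.  230.3] F [-0.4   0.41  0.2 ] w 0.2979724113841197
x [ 1.    -0.029  0.003] y [ 0.003  0.006 -1.   ] z [0.029 1.    0.007]
[ 0.46854986  0.50201989 -0.97233079  1.68485505  0.43803272  1.18675417
  0.92935079]
target [587.6  95.8 120. ] shift [-4.000e-01  1.103e+02  1.000e-01] roll -0.0027
```

View pics/s11c.png

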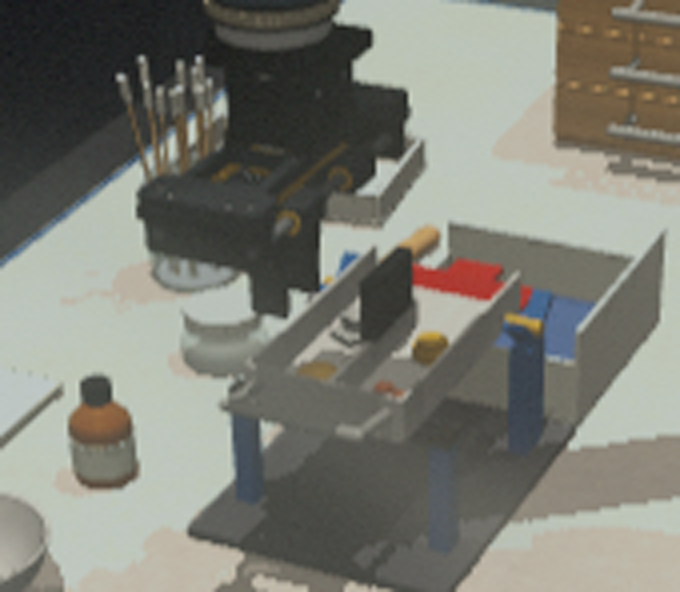

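drive_tool --commands '[[0.4, [-0.4, 25, 0.1], 0], [0.4, [-0.4, 60, 0.1], 0], [0.4, [-0.4, 90, 0.1], 0], [0.4, [-0.4, 104, 0.1], 0], [0.4, [-0.4, 110, 0.1], 0], [0.4, [-0.4, 110, 0.1], 0], [0.4, [-0.4, 110, 0.1], 0]]'

```text
clock: 16.75
position: [588.5, 96.6, 121.8]
eef_rot: [0.71, -0.704, 0.008, -0.012]
ft_force: [-0.1, 0.7, -0.1]
gripper_width: 0.3
```

```bash
python3 - <<'E'
from h import *
s=st();mv([587.6,95.8,120],88.5)
c=cap('side','side12')
cv2.imwrite('pics/s12c.png',cv2.resize(c['color'][120:280,230:400,::-1],None,fx=4,fy=3.7,interpolation=cv2.INTER_CUBIC))
E
```

```text
t 16.75 pos [588.5  96.6 121.8] F [-0.12  0.67 -0.07] w 0.3002838985792236
x [ 1.    -0.028  0.005] y [ 0.005  0.007 -1.   ] z [0.028 1.    0.007]
target [587.6  95.8 120. ] shift [-0.9  1.8 -0.9] roll -0.0019
```

View pics/s12c.png

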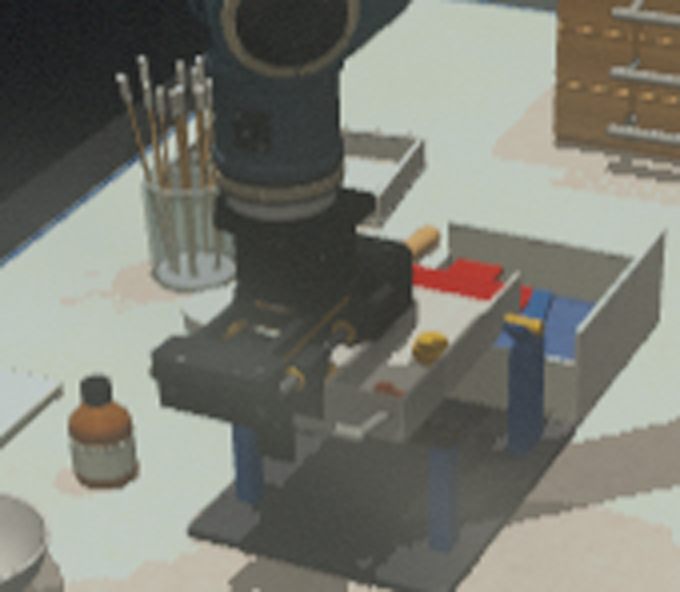

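drive_tool --commands '[[1, [-0.5, 1, -0.9], 0], [1, [-0.5, 1, -0.9], 0], [1, [-0.5, 1, -0.9], 0], [1, [-0.5, 1, -0.9], 0], [1, [-0.5, 1, -0.9], 0]]'

```text
clock: 17.3
position: [588.3, 95.4, 121.4]
eef_rot: [0.709, -0.705, 0.008, -0.012]
ft_force: [-0.2, -1.3, 3.9]
gripper_width: 0.102
```

```bash
python3 - <<'E'
from h import *
s=st();print(np.round(s['torque'],2),s['joint_pos'])
p=np.array(s['position'])
# bar rel pivot (-207,24); arc offsets
for th in np.arange(0,0.71,0.05):
    dX=-207*np.cos(th)+24*np.sin(th)+207; dz=207*np.sin(th)+24*np.cos(th)-24
    print(round(th,2),'z',round(-dX,1),'y',round(-dz,1))
E
```

```text
t 17.3 pos [588.3  95.4 121.4] F [-0.19 -1.32  3.91] w 0.10222221602153289
x [ 1.    -0.028  0.006] y [ 0.006  0.006 -1.   ] z [0.028 1.    0.007]
[-0.28  0.05 -0.06] [ 0.40804556  0.60980239 -0.89386299  1.79691069  0.55484725  0.99946991
  0.83560488]
0.0 z -0.0 y -0.0
0.05 z -1.5 y -10.3
0.1 z -3.4 y -20.5
0.15 z -5.9 y -30.7
0.2 z -8.9 y -40.6
0.25 z -12.4 y -50.5
0.3 z -16.3 y -60.1
0.35 z -20.8 y -69.5
0.4 z -25.7 y -78.7
0.45 z -31.0 y -87.6
0.5 z -36.8 y -96.3
0.55 z -43.1 y -104.7
0.6 z -49.7 y -112.7
0.65 z -56.7 y -120.4
0.7 z -64.1 y -127.7
```

drive_tool --commands '[[1, [0, -4, -0.5], 0], [1, [0, -10.3, -1.5], 0], [1, [0, -16, -2.4], 0], [1, [0, -22, -3.8], 0], [1, [0, -28, -5.2], 0], [1, [0, -34.5, -7], 0], [1, [0, -40.6, -8.9], 0], [1, [0, -45.5, -10.6], 0], [1, [0, -50.5, -12.4], 0], [1, [0, -55.5, -14.3], 0], [1, [0, -60.1, -16.3], 0], [1, [0, -60.1, -16.3], 0]]'

```text
clock: 18.5
position: [587.8, 78.9, 182.2]
eef_rot: [0.71, -0.705, 0.008, -0.013]
ft_force: [1.4, 2.0, -2.2]
gripper_width: 0.1
```

```bash
python3 - <<'E'
from h import *
s=st();print(np.round(s['torque'],2),np.round(s['joint_pos'],2));print(np.array(s['position'])-[588.3,95.4,121.4])
c=cap('side','side13')
cv2.imwrite('pics/s13c.png',cv2.resize(c['color'][100:280,230:400,::-1],None,fx=4,fy=3.3,interpolation=cv2.INTER_CUBIC))
t=cap('top','top13')
cv2.imwrite('pics/t13c.png',cv2.resize(t['color'][180:300,290:510,::-1],None,fx=3.6,fy=3.6,interpolation=cv2.INTER_CUBIC))
E
```

```text
t 18.5 pos [587.8  78.9 182.2] F [ 1.45  1.98 -2.22] w 0.1003631623563691
x [ 1.    -0.029  0.007] y [ 0.007  0.007 -1.   ] z [0.029 1.    0.007]
[ 0.68 -0.12 -0.03] [ 0.48  0.54 -0.94  1.75  0.48  1.1   0.92]
[ -0.50591462 -16.53455654  60.80093156]
```

View pics/s13c.png

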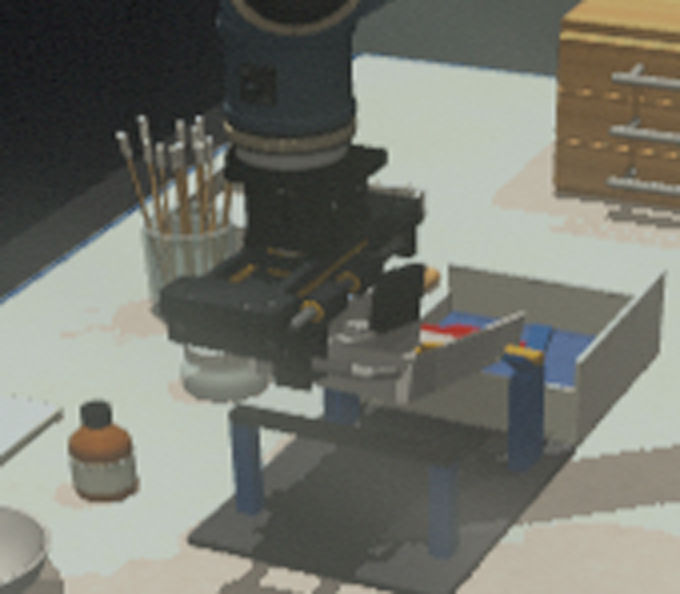

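View pics/t13c.png

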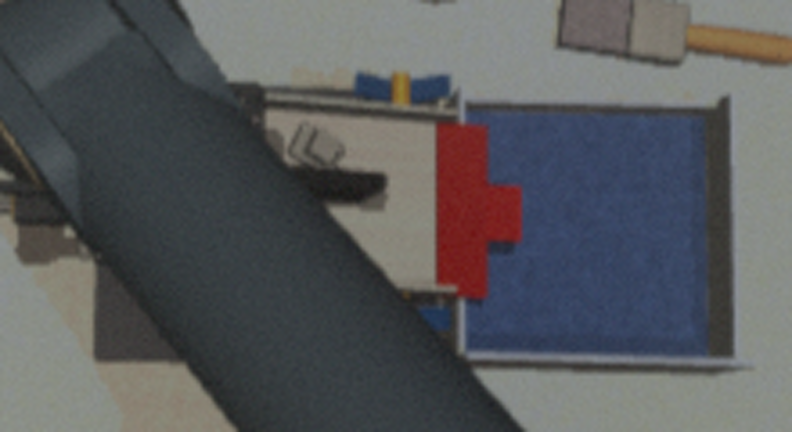

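drive_tool --commands '[[1, [0, -3.8, -1.7], 0], [1, [0, -7.5, -3.5], 0], [1, [0, -11.2, -5.4], 0], [1, [0, -15, -7.4], 0], [1, [0, -18.6, -9.4], 0], [1, [0, -18.6, -9.4], 0], [1, [0, -18.6, -9.4], 0], [1, [0, -22.2, -11.5], 0], [1, [0, -25.7, -13.6], 0], [1, [0, -29.2, -15.9], 0], [1, [0, -32.7, -18.2], 0], [1, [0, -36.2, -20.5], 0], [1, [0, -36.2, -20.5], 0], [1, [0, -36.2, -20.5], 0]]'

```text
clock: 20.0
position: [587.1, 59.1, 218.3]
eef_rot: [0.71, -0.704, 0.007, -0.013]
ft_force: [1.5, 5.2, -0.3]
gripper_width: 0.104
```

```bash
python3 - <<'E'
from h import *
s=st();print(np.round(s['torque'],2),np.round(s['joint_pos'],2));print(np.array(s['position'])-[588.3,95.4,121.4])
c=cap('side','side14')
cv2.imwrite('pics/s14c.png',cv2.resize(c['color'][100:280,230:400,::-1],None,fx=4,fy=3.3,interpolation=cv2.INTER_CUBIC))
t=cap('top','top14')
cv2.imwrite('pics/t14c.png',cv2.resize(t['color'][180:300,290:510,::-1],None,fx=3.6,fy=3.6,interpolation=cv2.INTER_CUBIC))
E
```

```text
t 20.0 pos [587.1  59.1 218.3] F [ 1.51  5.24 -0.35] w 0.10359184209500152
x [ 1.    -0.028  0.008] y [ 0.008  0.008 -1.   ] z [0.028 1.    0.008]
[ 1.38 -0.24  0.05] [ 0.53  0.5  -0.97  1.71  0.44  1.15  0.98]
[ -1.22939501 -36.32268434  96.9280728 ]
```

View pics/s14c.png

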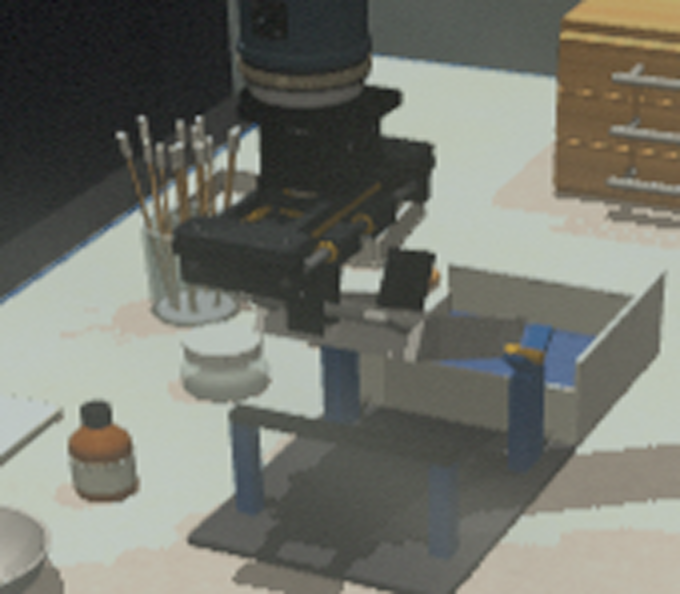

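View pics/t14c.png

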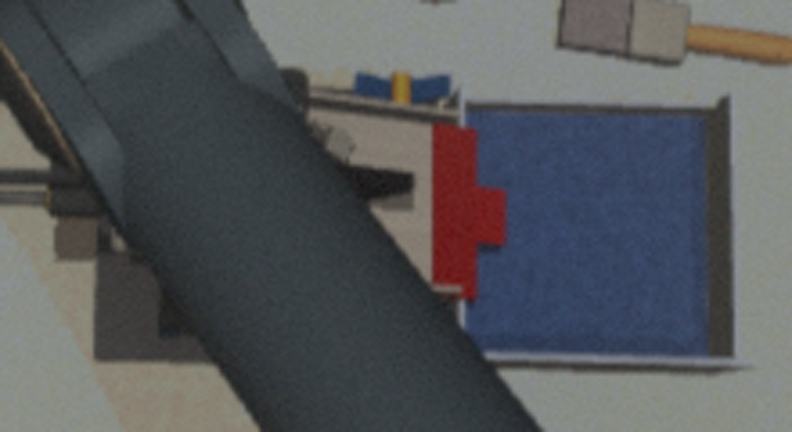

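```bash
python3 - <<'E'
from h import *
O=np.array([584,-41.2,0]);X=np.array([-.0262,-.9997,0]);Y=np.array([.9997,-.0262,0])
for n in ('top13','top14'):
    c=pickle.load(open(n+'.pkl','rb'));W=cloud(c);D=W-O;a=D@X;b=D@Y;z=W[...,2]
    hsv=cv2.cvtColor(c['color'],cv2.COLOR_RGB2HSV)
    m=((hsv[...,0]<8)|(hsv[...,0]>172))&(hsv[...,1]>120)&(a>80)&(a<180)&(z>50);p=np.polyfit(a[m],z[m],1);print(n,'gate slope',np.arctan(p[0]),m.sum())
    m=(a>62)&(a<90)&(b>-10)&(b<45)&(z>60)&(z<150);p=np.polyfit(a[m],z[m],1);print('floor slope',np.arctan(p[0]),m.sum(),np.polyval(p,70))
E
```

```text
top13 gate slope -0.3539621555398807 801
floor slope -0.24552605258688126 290 112.04469981836063
top14 gate slope -0.5537840894112251 661
floor slope -0.48015395503031394 225 112.66549561318291
```

drive_tool --commands '[[1, [0, 0, 0.8], 0], [1, [0, -2.8, -1], 0], [1, [0, -5.6, -3], 0], [1, [0, -8.4, -5], 0], [1, [0, -8.4, -5], 0], [1, [0, -11, -7.2], 0], [1, [0, -13.7, -9.5], 0], [1, [0, -16.4, -11.7], 0], [1, [0, -16.4, -11.7], 0], [1, [0, -16.4, -11.7], 0]]'

```text
clock: 21.1
position: [586.7, 47.1, 234.7]
eef_rot: [0.71, -0.704, 0.007, -0.013]
ft_force: [-0.6, 1.7, -1.6]
gripper_width: 0.102
```

```bash
cat > look.py <<'E'
import sys
from h import *
k=sys.argv[1]
s=st();print(np.round(s['torque'],2),np.round(s['joint_pos'],2));print(np.array(s['position'])-[588.3,95.4,121.4])
c=cap('side','side'+k)
a=cv2.resize(c['color'][100:280,230:400,::-1],None,fx=3,fy=3,interpolation=cv2.INTER_CUBIC)
cv2.imwrite('pics/s%sc.png'%k,a)
t=cap('top','top'+k)
cv2.imwrite('pics/t%sc.png'%k,cv2.resize(t['color'][180:300,290:510,::-1],None,fx=3.6,fy=3.6,interpolation=cv2.INTER_CUBIC))
E
python3 look.py 15
```

```text
t 21.1 pos [586.7  47.1 234.7] F [-0.64  1.74 -1.6 ] w 0.10212306392620416
x [ 1.    -0.028  0.008] y [ 0.008  0.008 -1.   ] z [0.028 1.    0.008]
[ 0.73 -0.18  0.02] [ 0.56  0.49 -0.98  1.7   0.43  1.18  1.02]
[ -1.62529934 -48.34926047 113.27238741]
```

View pics/s15c.png

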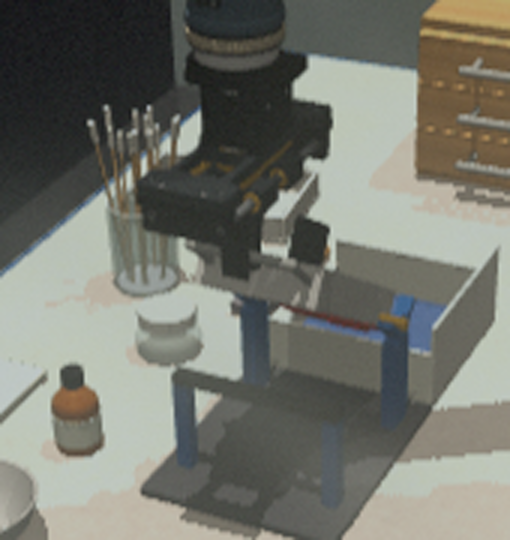

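View pics/t15c.png

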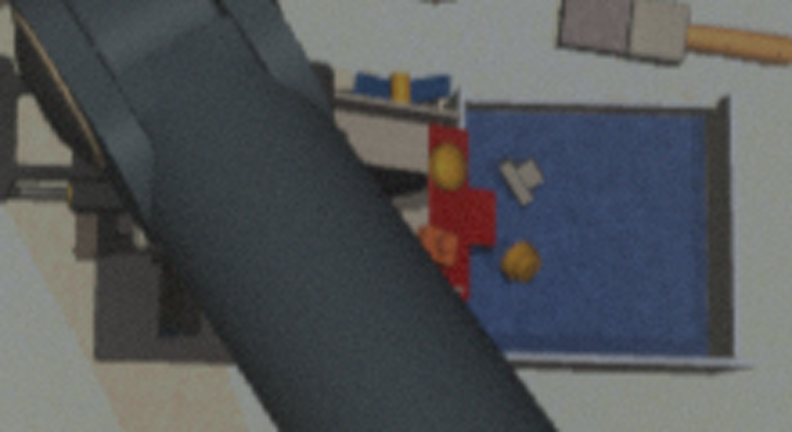

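Foot and collar are in the bin; rosette (t15c 448,165) and lug (440,243) are on the gate, sliding. Wait.

drive_tool --commands '[[1, [0, 0, 0], 0], [1, [0, 0, 0], 0], [1, [0, 0, 0], 0], [1, [0, 0, 0], 0], [1, [0, 0, 0], 0], [1, [0, 0, 0], 0]]'

```text
clock: 21.8
position: [586.7, 47.2, 234.5]
eef_rot: [0.71, -0.704, 0.007, -0.013]
ft_force: [1.2, 2.6, -1.2]
gripper_width: 0.105
```

```bash
python3 look.py 16
```

```text
t 21.8 pos [586.7  47.2 234.5] F [ 1.2   2.62 -1.17] w 0.10508749483945087
x [ 1.    -0.028  0.008] y [ 0.008  0.008 -1.   ] z [0.028 1.    0.008]
[ 0.71 -0.23  0.04] [ 0.56  0.49 -0.98  1.7   0.43  1.18  1.02]
[ -1.64347204 -48.15413945 113.09610305]
```

View pics/t16c.png

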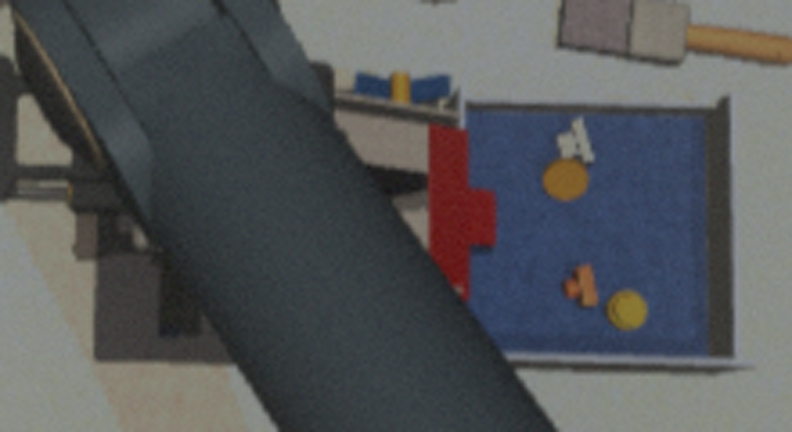

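View pics/s16c.png

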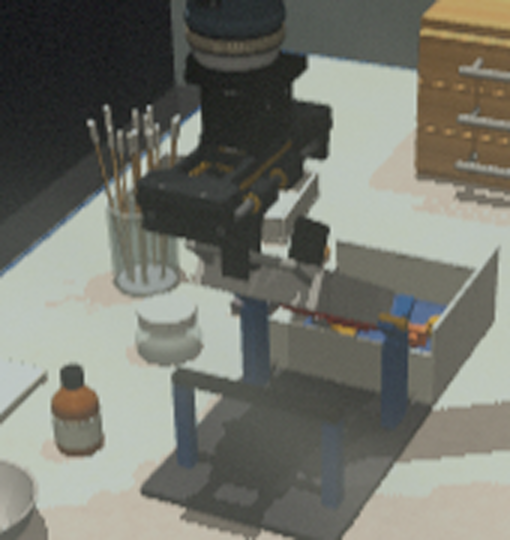

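drive_tool --commands '[[1, [0, 4, 3.1], 0], [1, [0, 9, 7], 0], [1, [0, 16.4, 12.2], 0], [1, [0, 25, 17.7], 0], [1, [0, 34, 22.8], 0], [1, [0, 43, 27.5], 0], [1, [0, 52.6, 31.8], 0], [1, [-0.2, 62, 35.5], 0], [1, [-0.4, 72.1, 38.8], 0], [1, [-0.6, 82, 41.7], 0], [1, [-0.6, 92.2, 44], 0], [1, [-0.6, 99, 45.4], 0], [1, [-0.6, 105, 46.4], 0], [1, [-0.6, 109, 46.9], 0], [1, [-0.6, 111, 47.1], 0], [1, [-0.6, 111, 47.1], 0]]'

```text
clock: 23.5
position: [588.1, 95.1, 123.7]
eef_rot: [0.71, -0.704, 0.007, -0.013]
ft_force: [0.0, 2.2, 0.1]
gripper_width: 0.106
```

```bash
python3 look.py 17
```

```text
t 23.5 pos [588.1  95.1 123.7] F [0.04 2.19 0.12] w 0.1060882101063786
x [ 1.    -0.028  0.007] y [ 0.008  0.008 -1.   ] z [0.028 1.    0.008]
[ 0.18 -0.22  0.02] [ 0.41  0.61 -0.9   1.8   0.55  1.    0.84]
[-0.19587953 -0.31638569  2.34276356]
```

View pics/s17c.png

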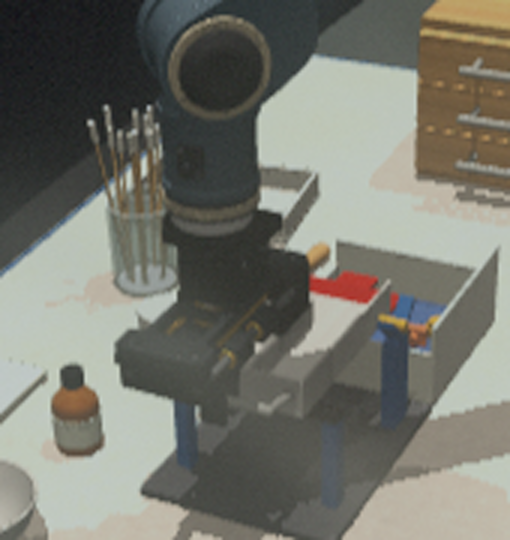

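Lower the last 2–3 mm until the rest bar bears the tray.

drive_tool --commands '[[1, [0, 1, 0.2], 0], [1, [0, 2, 0.3], 0], [1, [0, 3, 0.3], 0], [1, [0, 3, 0.3], 0], [1, [0, 3, 0.3], 0]]'

```text
clock: 24.1
position: [588.2, 95.3, 121.7]
eef_rot: [0.71, -0.704, 0.007, -0.013]
ft_force: [-1.4, 0.5, 5.6]
gripper_width: 0.1
```

```bash
python3 -c "
from h import *
st()"
```

```text
t 24.1 pos [588.2  95.3 121.7] F [-1.39  0.48  5.61] w 0.09981410594286018
x [ 1.    -0.028  0.008] y [ 0.008  0.007 -1.   ] z [0.028 1.    0.007]
```

Bearing on the rest bar. Release (26 mm opening), then rise and back away.

drive_tool --commands '[[0.4, [0, 0, 0], 0], [0.4, [0, 0, 0], 0], [0.4, [0, 0, 0], 0], [0.4, [0, -2, 0], 0], [0.4, [0, -15, 0], 0], [0.4, [0, -45, 0], 0], [0.4, [0, -85, 0], 0], [0.4, [0, -130, 0], 0], [0.4, [0, -160, 30], 0], [0.4, [0, -160, 80], 0], [0.4, [0, -160, 130], 0], [0.4, [0, -160, 180], 0], [0.4, [0, -160, 220], 0], [0.4, [0, -160, 220], 0], [0.4, [0, -160, 220], 0]]'

```text
clock: 25.6
position: [592.4, 315.4, 284.0]
eef_rot: [0.71, -0.704, 0.006, -0.012]
ft_force: [-0.1, 0.1, 1.0]
gripper_width: 0.298
```

```bash
python3 look.py 18; python3 - <<'E'
from h import *
O=np.array([584,-41.2,0]);X=np.array([-.0262,-.9997,0]);Y=np.array([.9997,-.0262,0])
c=pickle.load(open('top18.pkl','rb'));W=cloud(c);D=W-O;a=D@X;b=D@Y;z=W[...,2]
hsv=cv2.cvtColor(c['color'],cv2.COLOR_RGB2HSV)
m=((hsv[...,0]<8)|(hsv[...,0]>172))&(hsv[...,1]>120)&(a>100)&(a<155)&(z>90);p=np.polyfit(a[m],z[m],1);print('gate slope',np.arctan(p[0]),m.sum(),np.median(z[m]))
m=(a>-85)&(a<85)&(abs(b)<48)&(abs(b)>10)&(z>100)&(z<125);p=np.polyfit(a[m],z[m],1);print('floor slope',np.arctan(p[0]),m.sum(),np.polyval(p,70))
T0=pickle.load(open('top0.pkl','rb'))
d=cv2.absdiff(T0['color'],c['color']).max(2);
cv2.imwrite('pics/diff.png',d)
E
```

```text
t 25.6 pos [592.4 315.4 284. ] F [-0.07  0.11  1.05] w 0.2981115113568365
x [ 1.    -0.026  0.008] y [ 0.008  0.008 -1.   ] z [0.025 1.    0.008]
[ 0.07 -0.12  0.01] [ 0.05  0.58 -0.95  1.44  0.48  1.35  0.62]
[  4.14721167 220.04029965 162.60244256]
gate slope -0.06530975298167276 860 108.36083357120606
floor slope -0.0006921253527227635 2454 111.99763922711522
```

View pics/top18.png

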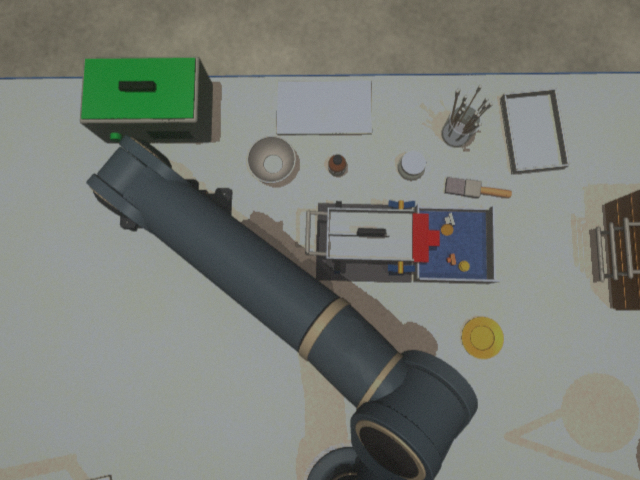

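View pics/t18c.png

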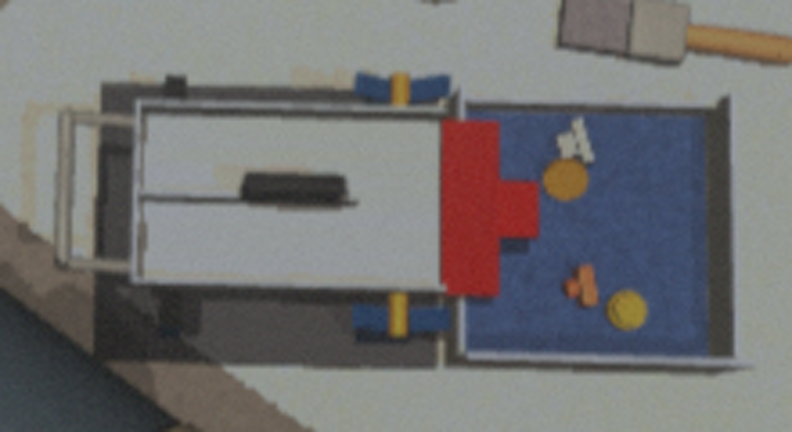

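View pics/s18c.png

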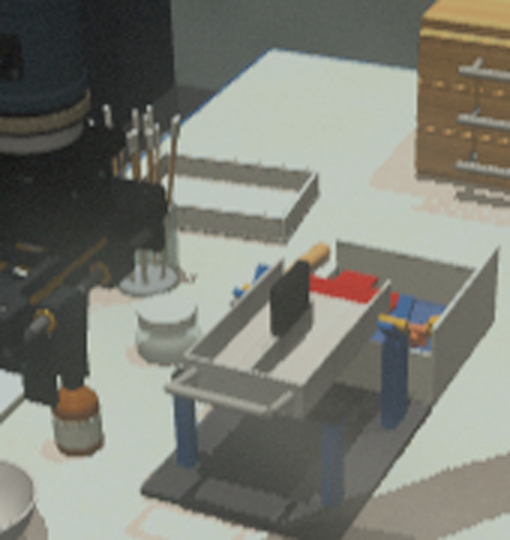

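drive_tool --commands '[[0.4, [0, 0, 0], 0], [0.4, [0, 0, 0], 0], [0.4, [0, 0, 0], 0]]'

```text
clock: 26.0
position: [594.3, 311.4, 283.8]
eef_rot: [0.709, -0.705, 0.008, -0.014]
ft_force: [-0.1, 0.2, 0.5]
gripper_width: 0.298
```

```bash
python3 - <<'E'
from h import *
a=pickle.load(open('side0.pkl','rb'));b=pickle.load(open('side18.pkl','rb'))
def cork(c):
    h=cv2.cvtColor(c['color'],cv2.COLOR_RGB2HSV);m=cv2.inRange(h,np.array((5,90,60)),np.array((30,255,255)));k=np.zeros_like(m);k[285:325,345:400]=m[285:325,345:400];return cv2.moments(k,True)
for c in(a,b):
    m=cork(c);print(m['m10']/max(m['m00'],1),m['m01']/max(m['m00'],1),m['m00'])
st();print(robot.sign_off())
E
```

```text
369.4301675977654 302.463687150838 358.0
370.6994219653179 301.5086705202312 346.0
t 26.0 pos [594.3 311.4 283.8] F [-0.08  0.2   0.53] w 0.2980966271212265
x [ 0.999 -0.032  0.009] y [ 0.009  0.006 -1.   ] z [0.032 0.999 0.006]
the job is handed in; nothing more can be done
None
```

The job is done and handed in at 26.0 s; sign-off gives no verdict, so the result rests on my own checks below.

I carried the tray level by its black grip with the gate shut, seated it in the cradle and let go. I then pushed the gate down with the closed fingers, gripped the steel bar and tipped the tray to about 0.6 rad. All four mounts slid out into the bin. I lowered the tray back onto the rest bar with the gate down, released it and backed the arm away.

| Last check | Result |
|---|---|
| Mounts | All four lying in the bin, none left in the tray |
| Tray | Floor slope 0.001 rad; both axles seen in the notches |
| Gate | About 0.065 rad below level, so roughly 1.63 rad open |
| Robot | Clear of everything; force reading 0.6 N or less, about noise level |
| Bystanders | No visible shift in the final picture; the dish, bowl, bottle, jar and brush were judged by eye only |
| Cork block | Hidden by the arm in the top view; about 1.5 pixels of mask difference in the side view |

None of these checks failed. Before release, the bar's measured position was about 3 mm off prediction, and the notches took this up when the tray seated.

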